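# Clear the spent packs from the backup power box

### The job

The battery packs in the backup power box are spent: pinch the cover's release tab in against the fixed rib, pivot the cover up about its two tongues and out of the frame, and lay it flat, right way up, on the bench. Pull every pack out by its grip and put it into the open collection box, which stays upright. Then put the cover back, tongues first, so that it lies fully home with its tab sprung back under the catch; leave the stack of dishes and the brown bottle where they are.

Things in the scene. Friction and masses are not known exactly. Their poses are not given: they have to be found in the camera images.
- battery_box: Fixed white open box, 112 (x) x 188 (y) x 65 mm high, walls 6. Origin: centre of underside, on the bench; z up; +x to the side with the catch for the cover's tab (away from the robot, plus yaw). Floor at z = 4; low dividers make five bays at y = -70, -35, 0, 35, 70 mm. Ledges carry the cover at z = 52. A catch lip (|y| < 18, top z = 65) on the +x wall overhangs the tab's hook.
- slot_mid (a point): Fixed in the battery box at (-55, 0, 52) mm of its frame: middle of the line about which the cover pivots. The cover's tongues sit 5 mm deep in two slots of the -x wall, 30 mm wide at y = +-55, open from z = 50 to 61.
- cover: Loose grey cover plate, 96 (x) x 167 (y) x 4 mm, about 140 g; starts closed in the battery box at (0, 0, 52) mm, parallel to it, 2 mm of play in x, 4 in y. Origin: centre of the plate's underside, z up, +x to the tab. Fixed rib on the plate: x = 12 to 16, 24 wide in y, centred, top z = 34. Rib and release tab pinched together are the handle. Laid down it rests flat on its underside.
- release_tab (a joint): Tab travel in m: 0 at rest, grows as pressed inward (cover's -x, to the rib) to the stop 0.008; springs back. 3.6 N at rest, 8.4 N at the stop. Its hook frees the lip from 0.005. Blade at rest x = 36 to 40 of the cover frame, 24 wide in y, z = 4 to 34; hook at its foot to x = 49.5. Pressed, tab and rib span x = 12 to 32; keep fingertips at z = 16 or more, clear of the box rim (z = 13).
- tab_face (a point): Middle of the outer (+x) face of the tab's blade: (40, 0, 26) mm of the cover frame at rest; moves with the tab.
- tongue_edge (a point): Point of the cover at (-55, 0, 0) mm of its frame: lower outer edge of the two tongues, mid-way between them; at slot_mid while closed. To open, pivot the cover about it by about 20 degrees (tab side up), then draw the tongues out towards +x and up; to close, the same backwards with the tab held pressed till the cover is down, then let go.
- pack_0: Black battery pack, body 76 (x) x 30 (y) x 28 mm, about 120 g, with a pull grip standing on its top: 10 mm thick (x) x 24 mm wide (y), centred, from z = 28 to 45 mm. Origin: centre of the underside; z up. Starts in one of the bays, parallel to the battery box, underside 4 mm above the bench; absent in some starts.
- pack_1: Black battery pack, body 76 (x) x 30 (y) x 28 mm, about 120 g, with a pull grip standing on its top: 10 mm thick (x) x 24 mm wide (y), centred, from z = 28 to 45 mm. Origin: centre of the underside; z up. Starts in one of the bays, parallel to the battery box, underside 4 mm above the bench; absent in some starts.
- pack_2: Black battery pack, body 76 (x) x 30 (y) x 28 mm, about 120 g, with a pull grip standing on its top: 10 mm thick (x) x 24 mm wide (y), centred, from z = 28 to 45 mm. Origin: centre of the underside; z up. Starts in one of the bays, parallel to the battery box, underside 4 mm above the bench; absent in some starts.
- pack_3: Black battery pack, body 76 (x) x 30 (y) x 28 mm, about 120 g, with a pull grip standing on its top: 10 mm thick (x) x 24 mm wide (y), centred, from z = 28 to 45 mm. Origin: centre of the underside; z up. Starts in one of the bays, parallel to the battery box, underside 4 mm above the bench; absent in some starts.
- pack_4: Black battery pack, body 76 (x) x 30 (y) x 28 mm, about 120 g, with a pull grip standing on its top: 10 mm thick (x) x 24 mm wide (y), centred, from z = 28 to 45 mm. Origin: centre of the underside; z up. Starts in one of the bays, parallel to the battery box, underside 4 mm above the bench; absent in some starts.
- collect_box: Loose open grey plastic collection box, 160 (x) x 150 (y) x 60 mm high, walls and floor 4 mm, 600 g. Origin: centre of its underside; z up.
- dishes: Loose stack of three lidded plastic dishes, 62 mm across, 43 mm high; origin at the centre of its underside. Leave alone.
- vial: Loose capped brown bottle standing near the front edge, 25 mm across, 55 mm high; origin at the centre of its underside. Leave alone.

How it is judged (in metres and radians):
On the way, in this order (a step that is already met when the one before it is completed fails the run):
1. the release tab is pressed in by more than 5 mm while the cover is still in its frame (value of joint release_tab above 0.005 m and distance between tongue_edge and slot_mid below 0.012 m), for 0.1 s.
2. the cover is pivoted up by more than 0.15 rad with its tongues still at the slots (within 12 mm) (angle between the z axis of cover and the z axis of battery_box, either way round above 0.15 rad and distance between tongue_edge and slot_mid below 0.012 m), for 0.1 s.
3. the cover lies flat and right way up on the bench (height (world z) of cover between -0.01 and 0.01 m and angle between cover's own z axis and vertical below 0.1 rad and linear speed of cover below 0.03 m/s and horizontal distance between cover and collect_box above 0.1 m), for 0.2 s.
4. every pack that is present lies in the collection box (x of pack_0 in the frame of collect_box between -0.078 and 0.078 m and y of pack_0 in the frame of collect_box between -0.073 and 0.073 m and z of pack_0 in the frame of collect_box between -0.005 and 0.06 m and linear speed of each of pack_0, pack_1, pack_2, pack_3, pack_4 below 0.03 m/s and x of pack_1 in the frame of collect_box between -0.078 and 0.078 m and y of pack_1 in the frame of collect_box between -0.073 and 0.073 m and z of pack_1 in the frame of collect_box between -0.005 and 0.06 m and x of pack_2 in the frame of collect_box between -0.078 and 0.078 m and y of pack_2 in the frame of collect_box between -0.073 and 0.073 m and z of pack_2 in the frame of collect_box between -0.005 and 0.06 m and x of pack_3 in the frame of collect_box between -0.078 and 0.078 m and y of pack_3 in the frame of collect_box between -0.073 and 0.073 m and z of pack_3 in the frame of collect_box between -0.005 and 0.06 m and x of pack_4 in the frame of collect_box between -0.078 and 0.078 m and y of pack_4 in the frame of collect_box between -0.073 and 0.073 m and z of pack_4 in the frame of collect_box between -0.005 and 0.06 m), for 0.2 s.
At the end, for the whole second after the job is handed in: The cover is home: tongue edge within 8 mm of the slots' middle, parallel to the battery box within 0.04 rad, tab out to under 2.5 mm; every present pack rests in the collection box, origin inside the walls and below the rim; the collection box stands upright within 0.1 rad; all at rest (all of step 4 and distance between tongue_edge and slot_mid below 0.008 m and angle between the z axis of cover and the z axis of battery_box, either way round below 0.04 rad and angle between each of cover, collect_box's own z axis and vertical below 0.1 rad and value of joint release_tab below 0.0025 m and linear speed of cover below 0.03 m/s); the robot touches nothing.
It fails at once if the stack of dishes is shifted by more than 30 mm (distance of dishes from where it was at the start of the episode above 0.03 m).
It fails at once if the brown bottle is shifted by more than 30 mm (distance of vial from where it was at the start of the episode above 0.03 m).
Of pack_0, pack_1, pack_2, pack_3, pack_4 only 3 to 5 are there at a start; the rules pass over those that are not, and their reading is None.
At some moment in a run one of collect_box may be knocked a few centimetres aside while the robot is not near it.
Once in a run the grip may slacken for a moment while it holds something.
It also fails if it takes over 210 s, if anything falls off the work surface, if the arm or the gripper's body presses on something with over 40 N, if the wrist force passes 120 N, or if a joint passes its speed limit or range.

### The arm

A 6-joint arm with a two-finger parallel gripper is mounted at the origin on a cart in front of the work surface, level with it; the furniture and walls round the work are solid. World frame = base frame: x ahead of the robot, y to its left, z up, the work surface at z = 0. Lengths are in mm, angles in rad, forces in N, time in s.
With the tool pointing down it reaches from about 350 to 975 mm from the base axis. Payload 4.9 kg.
Tool frame: the origin (TCP) lies at the very end of the fingers, on their centre line; the grasp point (between the pads) lies 19 mm behind it; z points along the fingers, y is the line along which they close (so a half turn about z gives the same grasp; the last joint's range is limited). The gripper opens to 85 mm and grips with 20 to 120 N. Pads are 22 mm wide; open, the fingers measure 114 mm over their backs; the gripper's body (76 mm by 85 mm) begins 54 mm behind the grasp point. The pads swing forward as they close: fully open they stand 13 mm farther back than shut.
Start: joints at [1.211, 0.053, 1.613, -0, 1.476, -0.119], TCP at [149.04, 606.95, 231.304] pointing down, gripper open.
Joint ranges: [-3.01, 3.01], [-1.01, 2.22], [0.06, 2.58], [-1.02, 4.17], [0.09, 2.62], [-3.14, 3.14]. Speed limits (rad/s): [2.57, 2.57, 3.14, 3.14, 3.14, 3.14].

### API

Orientations are given as a unit quaternion [w, x, y, z].
In Python, from cell import r, get_image gives the robot as it stands. The module is installed in compiled form; this text tells all that it offers.
- The arm moves only by the shell command python3 -m crank 'ROWS' [FORCE]. ROWS is JSON, a list of rows, each an object of numbers: "ax", "ay", "az": the turn, a rotation vector about the tool's x, y, z in degrees; "tx", "ty", "tz": the shift along the tool's x, y, z in m; "hand": the closure, from -1 (fully open) to 1 (shut). A call has 1 to 12 rows; each row shifts and turns the commanded pose from where the row before left it, along the tool's axes as they then stand; what a row does not reach is not made up. A row lasts 1/10 s, in which the tool goes at most 50 mm and 8.59 degrees, less where a joint would pass 70% of its speed; a pose out of reach is approached as far as the arm can. A call with a gripper value outside its range is refused whole. The fingers move at their own pace and stop on an object; FORCE is the grip in N (left out, the last holds). Time passes only in rows, so rows that do not move let the fingers close. It gives the time, the measured TCP pose, the force, the opening and the grip force at its end, in the units of the state.
- r.state(): the state, without advancing time (a new reading comes with each control period).
- get_image(name): name is "side" or "top" or "wrist"; returns a dict with "color" (384x512x3 uint8, red, green, blue), "fx", "fy", "cx", "cy" (pixels), "k1" (the pictures are not rectified: a ray, as slopes to the right and down, at radius r is drawn at 1 + k1 r^2 times it, then the intrinsics apply), "eye" and "attitude" of the camera in the world; the wrist camera has in their place "hand_eye" (4x4, takes a point from camera to tool coordinates, whose origin is the TCP and whose axes are the flange's). Camera axes: x right, y up, looking along -z (the intrinsics and any distortion apply to the point x, -y, -z); pixel columns grow to the right and rows downward; lengths in mm; the calibration is good to about 2 mm. A picture is of the moment at which its call begins: read the wrist's pose just before it. There is no depth.
- r.close_job(): hands the job in; it is judged then, once.
The state is a dict: "time_s": time; "joint_pos": joint angles; "qvel": joint speeds; "joint_torque": joint torques, N m; "position": TCP position; "ee_rot": TCP orientation; "wrist_force": force on the tool from outside, world axes, zero at the start; "moment": the same for the moment, N m; "width": finger opening in mm; "finger_force": force on a finger pad.
Only numpy, scipy, OpenCV 4.12 (cv2) and the standard library are available. Lean on these libraries where they do the work, as an engineer would, in place of code of your own. Each camera call takes 0.05 s, during which the arm holds its last target. There are 200 camera calls.

## Working session

There is one attempt and no reset: what is moved stays moved. The work goes in short steps, Python scripts to look and compute and a shell command to move; the robot and the scene stay as the last step left them, time stands still between calls to the robot, and variables do not carry over. Pictures are saved under pics/ and viewed, at most 14 in all, crops included, and the job is handed in when it is done.

```bash
mkdir -p pics
cat > h.py <<'E'
import numpy as np, cv2, json
from scipy.spatial.transform import Rotation as R
from cell import r, get_image
def q2R(q): return R.from_quat([q[1],q[2],q[3],q[0]]).as_matrix()
def grab(name, fn=None):
    s=r.state(); im=get_image(name)
    if fn: cv2.imwrite('pics/'+fn, im['color'][:,:,::-1])
    if name=='wrist':
        H=np.array(im['hand_eye']); T=np.eye(4); T[:3,:3]=q2R(s['ee_rot']); T[:3,3]=s['position']; W=T@H
        im['C'],im['A']=W[:3,3],W[:3,:3]
    else:
        im['C']=np.array(im['eye'],float); a=np.array(im['attitude'],float)
        im['A']=a if a.shape==(3,3) else q2R(a)
    return im
def proj(im,P):
    c=(np.atleast_2d(P)-im['C'])@im['A']; x=c[:,0]/-c[:,2]; y=-c[:,1]/-c[:,2]
    f=1+im['k1']*(x*x+y*y)
    return np.c_[im['cx']+im['fx']*x*f, im['cy']+im['fy']*y*f]
def unproj(im,uv,z):
    uv=np.atleast_2d(np.array(uv,float)); d=np.c_[(uv[:,0]-im['cx'])/im['fx'],(uv[:,1]-im['cy'])/im['fy']]; p=d.copy()
    for _ in range(20): p=d/(1+im['k1']*(p**2).sum(1,keepdims=True))
    w=np.c_[p[:,0],-p[:,1],-np.ones(len(p))]@im['A'].T
    z=np.broadcast_to(np.array(z,float),(len(p),)); return im['C']+w*((z-im['C'][2])/w[:,2])[:,None]
def save(im,fn): 
    import pickle; pickle.dump(im,open(fn,'wb'))
def load(fn):
    import pickle; return pickle.load(open(fn,'rb'))
E
python3 - <<'E'
from h import *
s=r.state(); print(s['position'],s['ee_rot'],s['wrist_force'],s['width'])
print(q2R(s['ee_rot']).round(3))
for n in ('top','side'):
    im=grab(n,n+'0.png'); save(im,n+'.pkl'); print(n,im['C'],im['fx'],im['k1'])
    cv2.imwrite('pics/'+n+'0.png',cv2.resize(im['color'][:,:,::-1],(800,600),interpolation=cv2.INTER_CUBIC))
E
```

```text
[148.8155478  606.38160415 230.0638355 ] [-2.44019410e-04  1.20079754e-01  9.92763717e-01 -9.98010558e-04] [-0.84962171 -0.1695346   0.2817549 ] 85.41476222537807
[[-0.971  0.238 -0.001]
 [ 0.238  0.971 -0.002]
 [ 0.    -0.002 -1.   ]]
top [ 388.19409389   38.16863735 1250.66628681] 478.134515046168 -0.1889961274840618
side [-161.17874697 -372.80968569  744.0217576 ] 473.1197549536585 -0.12159844298699467
```

View pics/top0.png

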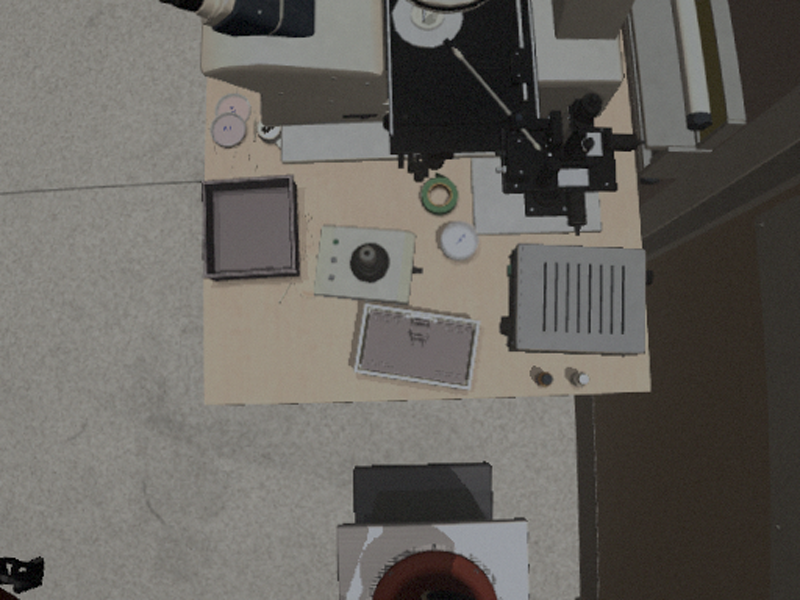

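View pics/side0.png

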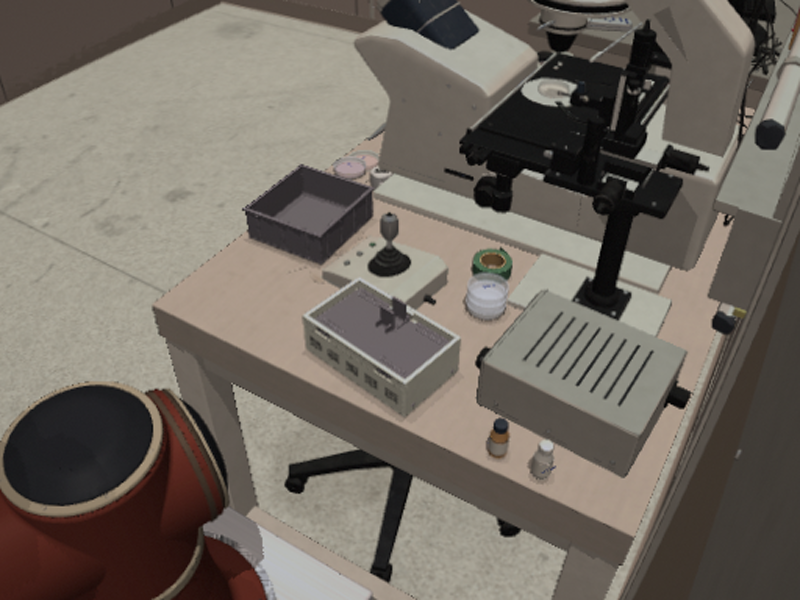

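The top view shows the battery box at about (417,347), the collection box at (252,228), free bench front-left at about (275,345), dishes at (459,240) and the bottle at (542,378). I'll enlarge the work area to get corners.

Run:
```python
from h import *
im=load('top.pkl')['color'][:,:,::-1]
c=im[105:255,125:325]; cv2.imwrite('pics/crop1.png',cv2.resize(c,(800,600),interpolation=cv2.INTER_CUBIC))
```

```text
(no output)
```

View pics/crop1.png

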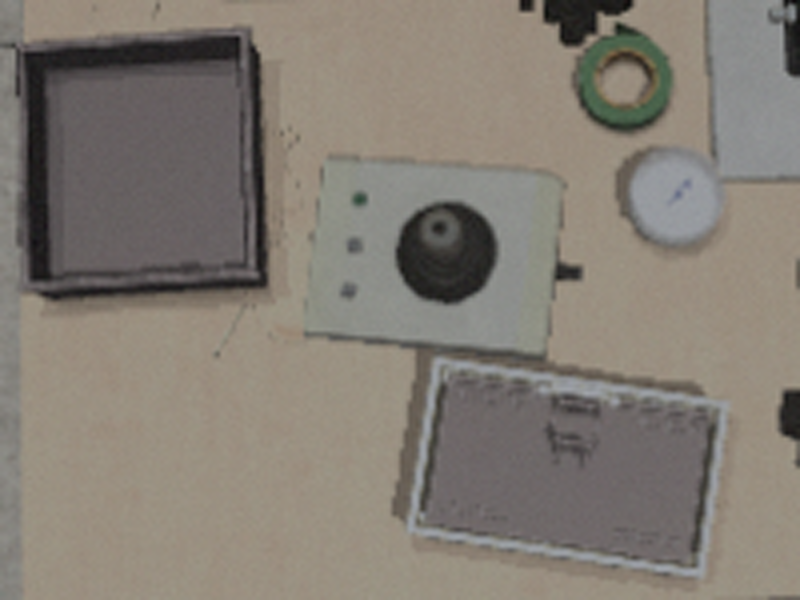

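The crop shows the battery-box rim corners at (438,357), (728,403), (704,577), (408,530) and the collection-box rim at (20,42), (250,30), (266,272), (25,290).

Run:
```python
from h import *
im=load('top.pkl')
def P(l,z): 
    l=np.array(l,float); return unproj(im,(l+.5)/4-.5+[125,105],z)[:,:2]
b=P([(438,357),(728,403),(704,577),(408,530)],65)
print(b.round(1), b.mean(0).round(1),np.linalg.norm(b-np.roll(b,1,0),axis=1).round(1))
d=(b[0]+b[3]-b[1]-b[2]); print('yaw from y',np.degrees(np.arctan2(-d[0],d[1])))
d=(b[0]+b[1]-b[2]-b[3]); print('yaw from x',np.degrees(np.arctan2(d[1],d[0])))
b=P([(20,42),(250,30),(266,272),(25,290)],60)
print('coll',b.round(1), b.mean(0).round(1),np.linalg.norm(b-np.roll(b,1,0),axis=1).round(1))
print('bench edges',P([(20,400),(20,590),(200,600),(310,330),(400,520)],0).round(0), 'dishes',P([(675,197)],43),'rib/joy',P([(440,225)],90))
s=load('side.pkl')
```

```text
[[513.6  93.7]
 [479.3 -86. ]
 [371.9 -67. ]
 [406.6 115.1]] [442.9  13.9] [109.2 182.9 109.  185.3]
yaw from y -10.799108036866622
yaw from x -10.688868589791158
coll [[728.7 361.7]
 [729.8 210.1]
 [571.5 201.4]
 [565.3 357. ]] [648.8 282.6] [163.5 151.6 158.5 155.8]
bench edges [[500. 377.]
 [374. 378.]
 [365. 257.]
 [541. 181.]
 [414. 124.]] dishes [[614.46309014 -59.94887612]] rib/joy [[592.64983406  89.1992334 ]]
```

```bash
cat > to.py <<'E'
# usage: to.py x y z yawdeg(of tool y in world, tool down) : delta in tool axes after levelling
import sys
from h import *
s=r.state(); x,y,z,w=map(float,sys.argv[1:5]); til=float(sys.argv[5]) if len(sys.argv)>5 else 0
M=q2R(s['ee_rot']); a=np.radians(w)
yv=np.array([np.cos(a),np.sin(a),0]); zv=np.array([0,0,-1.]); T=np.c_[np.cross(yv,zv),yv,zv]@R.from_rotvec([np.radians(til),0,0]).as_matrix()
rv=np.degrees(R.from_matrix(M.T@T).as_rotvec()); d=np.array([x,y,z])-s['position']
print('t',round(s['time_s'],2),'turn',rv.round(2),'shift before turn',(M.T@d/1000).round(4),'after turn',(T.T@d/1000).round(4),'pos',np.round(s['position'],1),'F',np.round(s['wrist_force'],1),'w',round(s['width'],1),'ff',np.round(s['finger_force'],1))
E
python3 -m crank '[{"az":7.24},{"az":7.24},{"az":7.24},{"az":7.24},{"az":7.24},{"az":7.24},{"az":7.24},{"az":7.24},{"az":7.24},{"az":7.24},{"az":7.24},{"az":7.24}]'; python3 to.py 466.6 9.5 240 -10.7
```

```text
t 0.1 turn [-1.00e-01  7.00e-02  8.69e+01] shift before turn [-0.451  -0.5039 -0.009 ] after turn [-0.5276  0.423  -0.0098] pos [148.9 606.4 230.2] F [0.2 0.  0.1] w 85.6 ff 0.0validation failed for argument at $[0]...
```

```bash
python3 -m crank '[{"ax":0,"ay":0,"az":7.24,"tx":0,"ty":0,"tz":0,"hand":-1}]'; python3 to.py 466.6 9.5 240 -10.7
```

```text
time_s: 0.2
position: [148.9, 606.6, 230.4]
ee_rot: [-0.0, 0.184, 0.983, -0.001]
wrist_force: [0.2, -0.3, -0.4]
width: 85.8
finger_force: 0.0
t 0.2 turn [-7.000e-02  6.000e-02  7.948e+01] shift before turn [-0.5123 -0.4416 -0.0089] after turn [-0.5277  0.423  -0.0096] pos [148.9 606.6 230.4] F [ 0.2 -0.3 -0.4] w 85.8 ff 0.0
```

```bash
python3 -m crank '[{"ax":0,"ay":0,"az":7.95,"tx":0,"ty":0,"tz":0,"hand":-1},{"ax":0,"ay":0,"az":7.95,"tx":0,"ty":0,"tz":0,"hand":-1},{"ax":0,"ay":0,"az":7.95,"tx":0,"ty":0,"tz":0,"hand":-1},{"ax":0,"ay":0,"az":7.95,"tx":0,"ty":0,"tz":0,"hand":-1},{"ax":0,"ay":0,"az":7.95,"tx":0,"ty":0,"tz":0,"hand":-1},{"ax":0,"ay":0,"az":7.95,"tx":0,"ty":0,"tz":0,"hand":-1},{"ax":0,"ay":0,"az":7.95,"tx":0,"ty":0,"tz":0,"hand":-1},{"ax":0,"ay":0,"az":7.95,"tx":0,"ty":0,"tz":0,"hand":-1},{"ax":0,"ay":0,"az":7.95,"tx":0,"ty":0,"tz":0,"hand":-1},{"ax":0,"ay":0,"az":7.95,"tx":0,"ty":0,"tz":0,"hand":-1}]' >/dev/null
python3 -m crank '[{"ax":0,"ay":0,"az":0,"tx":-0.0377,"ty":0.0302,"tz":0,"hand":-1},{"ax":0,"ay":0,"az":0,"tx":-0.0377,"ty":0.0302,"tz":0,"hand":-1},{"ax":0,"ay":0,"az":0,"tx":-0.0377,"ty":0.0302,"tz":0,"hand":-1},{"ax":0,"ay":0,"az":0,"tx":-0.0377,"ty":0.0302,"tz":0,"hand":-1},{"ax":0,"ay":0,"az":0,"tx":-0.0377,"ty":0.0302,"tz":0,"hand":-1},{"ax":0,"ay":0,"az":0,"tx":-0.0377,"ty":0.0302,"tz":0,"hand":-1},{"ax":0,"ay":0,"az":0,"tx":-0.0377,"ty":0.0302,"tz":0,"hand":-1},{"ax":0,"ay":0,"az":0,"tx":-0.0377,"ty":0.0302,"tz":0,"hand":-1},{"ax":0,"ay":0,"az":0,"tx":-0.0377,"ty":0.0302,"tz":0,"hand":-1},{"ax":0,"ay":0,"az":0,"tx":-0.0377,"ty":0.0302,"tz":0,"hand":-1},{"ax":0,"ay":0,"az":0,"tx":-0.0377,"ty":0.0302,"tz":0,"hand":-1},{"ax":0,"ay":0,"az":0,"tx":-0.0377,"ty":0.0302,"tz":0,"hand":-1}]' >/dev/null
python3 to.py 466.6 9.5 240 -10.7
```

```text
t 2.4 turn [ 0.01 -0.01  0.15] shift before turn [-0.0751  0.0584 -0.0089] after turn [-0.0749  0.0586 -0.0089] pos [422.9  94.  231.1] F [ 0.7  1.2 -0.3] w 85.4 ff 0.0
```

```bash
python3 -m crank '[{"ax":0,"ay":0,"az":0,"tx":-0.0375,"ty":0.0292,"tz":-0.0045,"hand":-1},{"ax":0,"ay":0,"az":0,"tx":-0.0375,"ty":0.0292,"tz":-0.0045,"hand":-1},{"ax":0,"ay":0,"az":0,"tx":0,"ty":0,"tz":0,"hand":-1},{"ax":0,"ay":0,"az":0,"tx":0,"ty":0,"tz":0,"hand":-1}]' >/dev/null
python3 to.py 466.6 9.5 240 -10.7
python3 - <<'E'
from h import *
im=grab('wrist'); save(im,'w1.pkl'); print(im['C'],im['A'].round(2))
cv2.imwrite('pics/w1.png',cv2.resize(im['color'][:,:,::-1],(800,600),interpolation=cv2.INTER_CUBIC))
E
```

```text
t 2.8 turn [-0.08 -0.02  0.02] shift before turn [-0.0011  0.0006 -0.0002] after turn [-0.0011  0.0006 -0.0002] pos [466.2  10.7 239.8] F [ 0.1  0.  -0.6] w 85.3 ff 0.0
[479.07211532  79.10243921 382.5520767 ] [[ 0.98  0.18  0.05]
 [-0.18  0.94  0.27]
 [-0.   -0.28  0.96]]
```

View pics/w1.png

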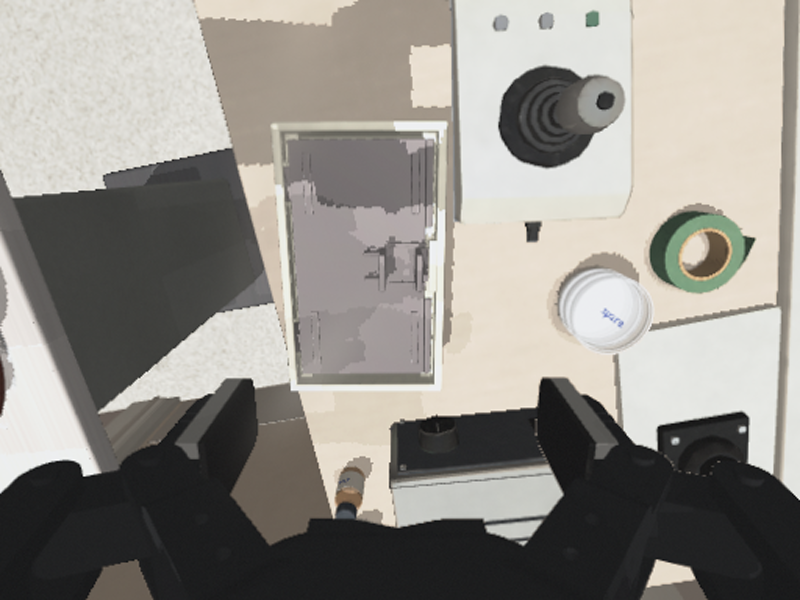

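The wrist view shows the rim corners at (272,124), (447,122), (440,389), (292,390), with the rib at about (383,268) and the tab blade at about (420,268).

Run:
```python
from h import *
im=load('w1.pkl')
P=lambda l,z: unproj(im,(np.array(l,float)+.5)*.64-.5,z)[:,:2]
b=P([(272,124),(447,122),(440,389),(292,390)],65)
print(b.round(1),b.mean(0).round(1),np.linalg.norm(b-np.roll(b,1,0),axis=1).round(1))
d=b[0]+b[1]-b[2]-b[3]; print(np.degrees(np.arctan2(-d[0],d[1])))
c=im['color'][105:215,165:305,::-1]; cv2.imwrite('pics/w1c.png',cv2.resize(c,None,fx=5,fy=5,interpolation=cv2.INTER_CUBIC))
```

```text
[[406.2 116.8]
 [514.7  97.4]
 [480.9 -84.1]
 [373.6 -64.8]] [443.9  16.3] [184.5 110.2 184.6 109. ]
-10.379087963084254
```

View pics/w1c.png

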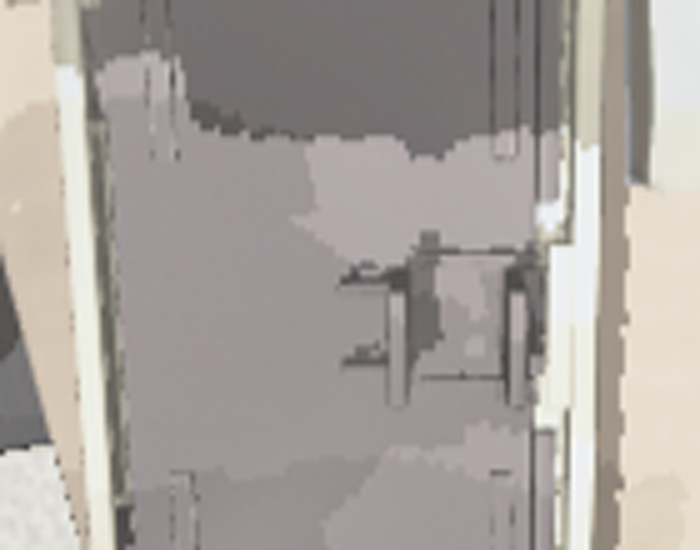

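The enlarged crop has the rib top centred at (397,347) and the tab top at (517,347).

Run:
```python
from h import *
im=load('w1.pkl')
P=lambda l,z: unproj(im,(np.array(l,float)+.5)/5-.5+[165,105],z)[:,:2]
b=P([(397,347),(517,347),(388,290),(388,405)],86); print(b.round(1),np.linalg.norm(b[1]-b[0]),np.linalg.norm(b[3]-b[2]))
a=np.radians(-10.6); bx=np.array([np.cos(a),np.sin(a)]); by=np.array([-bx[1],bx[0]])
for c in([443.5,15],): print((b-c)@bx,(b-c)@by)
```

```text
[[457.2  14.7]
 [480.7  10.3]
 [457.6  26.3]
 [453.1   3.3]] 23.93325428217384 23.492625632903806
[13.48410919 37.41735669 11.81662867 11.55558082] [ 2.23004719  2.21203587 13.75038366 -9.74079156]
```

```bash
python3 -m crank '[{"ax":0,"ay":0,"az":0,"tx":0.0012,"ty":-0.0008,"tz":0.045,"hand":-1},{"ax":0,"ay":0,"az":0,"tx":0.0012,"ty":-0.0008,"tz":0.045,"hand":-1},{"ax":0,"ay":0,"az":0,"tx":0,"ty":0,"tz":0.04,"hand":-0.2},{"ax":0,"ay":0,"az":0,"tx":0,"ty":0,"tz":0.02,"hand":-0.2},{"ax":0,"ay":0,"az":0,"tx":0,"ty":0,"tz":0,"hand":-0.2},{"ax":0,"ay":0,"az":0,"tx":0,"ty":0,"tz":0,"hand":-0.2}]' 80 >/dev/null
python3 to.py 465 13.2 70 -10.6
python3 - <<'E'
from h import *
im=grab('wrist'); save(im,'w2.pkl')
cv2.imwrite('pics/w2.png',im['color'][:,:,::-1])
E
```

```text
t 3.45 turn [-0.   -0.01  0.18] shift before turn [-0.002   0.0004  0.0207] after turn [-0.002   0.0004  0.0207] pos [465.   15.2  90.7] F [ 0.5 -0.1 -0.2] w 50.8 ff 0.0
```

View pics/w2.png

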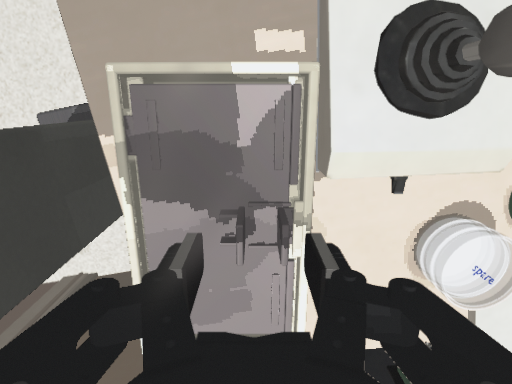

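The tips (190,240)/(318,240) straddle the rib (240) and the tab (288) as planned. Now I'll descend and pinch.

```bash
python3 -m crank '[{"ax":0,"ay":0,"az":0.18,"tx":-0.002,"ty":0.0004,"tz":0.0105,"hand":-0.2},{"ax":0,"ay":0,"az":0,"tx":0,"ty":0,"tz":0.01,"hand":-0.2},{"ax":0,"ay":0,"az":0,"tx":0,"ty":0,"tz":0,"hand":-0.2},{"ax":0,"ay":0,"az":0,"tx":0,"ty":0,"tz":0,"hand":0.2},{"ax":0,"ay":0,"az":0,"tx":0,"ty":0,"tz":0,"hand":0.4},{"ax":0,"ay":0,"az":0,"tx":0,"ty":0,"tz":0,"hand":1},{"ax":0,"ay":0,"az":0,"tx":0,"ty":0,"tz":0,"hand":1},{"ax":0,"ay":0,"az":0,"tx":0,"ty":0,"tz":0,"hand":1},{"ax":0,"ay":0,"az":0,"tx":0,"ty":0,"tz":0,"hand":1},{"ax":0,"ay":0,"az":0,"tx":0,"ty":0,"tz":0,"hand":1}]' 80
python3 to.py 465 13.2 70 -10.6
```

```text
time_s: 4.5
position: [466.0, 12.0, 71.9]
ee_rot: [0.0, 0.77, 0.638, 0.0]
wrist_force: [-3.6, 0.9, 9.1]
width: 17.0
finger_force: 79.2
t 4.5 turn [ 0.06  0.01 -0.11] shift before turn [ 0.001  -0.0012  0.0019] after turn [ 0.001  -0.0012  0.0019] pos [466.   12.   71.9] F [-3.6  0.9  9.1] w 17.0 ff 79.2
```

```bash
python3 -m crank '[{"ax":-2.5,"ay":0,"az":0,"tx":0,"ty":-0.00075,"tz":-0.0034,"hand":1},{"ax":-2.5,"ay":0,"az":0,"tx":0,"ty":-0.00075,"tz":-0.0034,"hand":1},{"ax":-2.5,"ay":0,"az":0,"tx":0,"ty":-0.00075,"tz":-0.0034,"hand":1},{"ax":-2.5,"ay":0,"az":0,"tx":0,"ty":-0.00075,"tz":-0.0034,"hand":1},{"ax":0,"ay":0,"az":0,"tx":0,"ty":0,"tz":0,"hand":1},{"ax":0,"ay":0,"az":0,"tx":0,"ty":0,"tz":0,"hand":1}]' 80
python3 - <<'E'
from h import *
for n in('side','wrist'):
    im=grab(n); save(im,n+'3.pkl'); c=im['color'][:,:,::-1]
    if n=='side': c=c[150:290,170:320]
    cv2.imwrite('pics/%s3.png'%n,cv2.resize(c,None,fx=4 if n=='side' else 1,fy=4 if n=='side' else 1,interpolation=cv2.INTER_CUBIC))
E
```

```text
time_s: 5.1
position: [461.1, 12.8, 83.1]
ee_rot: [0.067, 0.767, 0.636, 0.055]
wrist_force: [0.6, 0.1, -1.1]
width: 16.8
finger_force: 78.1
```

View pics/side3.png

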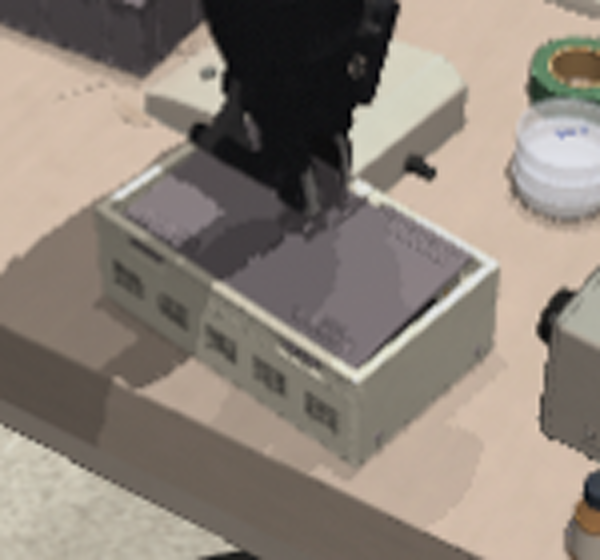

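The gap opening at the cover's right edge (435,300) shows it is pivoting up. I'll continue to 20° and then draw it out.

```bash
python3 -m crank '[{"ax":-2.5,"ay":0,"az":0,"tx":0,"ty":-0.00085,"tz":-0.0034,"hand":1},{"ax":-2.5,"ay":0,"az":0,"tx":0,"ty":-0.00085,"tz":-0.0034,"hand":1},{"ax":-2.5,"ay":0,"az":0,"tx":0,"ty":-0.00085,"tz":-0.0034,"hand":1},{"ax":-2.5,"ay":0,"az":0,"tx":0,"ty":-0.00085,"tz":-0.0034,"hand":1},{"ax":0,"ay":0,"az":0,"tx":0,"ty":0,"tz":0,"hand":1},{"ax":0,"ay":0,"az":0,"tx":0,"ty":0,"tz":0,"hand":1},{"ax":0,"ay":0,"az":0,"tx":0,"ty":0,"tz":0,"hand":1}]' 80
python3 -m crank '[{"ax":0,"ay":0,"az":0,"tx":0,"ty":0.004,"tz":-0.001,"hand":1},{"ax":0,"ay":0,"az":0,"tx":0,"ty":0.005,"tz":-0.001,"hand":1},{"ax":0,"ay":0,"az":0,"tx":0,"ty":0.006,"tz":-0.003,"hand":1},{"ax":0,"ay":0,"az":0,"tx":0,"ty":0.005,"tz":-0.015,"hand":1},{"ax":0,"ay":0,"az":0,"tx":0,"ty":0,"tz":-0.03,"hand":1},{"ax":0,"ay":0,"az":0,"tx":0,"ty":0,"tz":-0.03,"hand":1},{"ax":0,"ay":0,"az":0,"tx":0,"ty":0,"tz":0,"hand":1}]'
python3 - <<'E'
from h import *
im=grab('side'); save(im,'side4.pkl'); c=im['color'][:,:,::-1][120:290,150:350]
cv2.imwrite('pics/side4.png',cv2.resize(c,None,fx=3,fy=3,interpolation=cv2.INTER_CUBIC))
E
python3 to.py 477 251 170 -10.6
```

```text
time_s: 5.9
position: [455.1, 13.9, 95.5]
ee_rot: [0.133, 0.759, 0.628, 0.11]
wrist_force: [0.2, 0.1, -1.1]
width: 16.9
finger_force: 78.3
time_s: 6.6
position: [449.2, 15.4, 183.7]
ee_rot: [0.137, 0.758, 0.628, 0.114]
wrist_force: [0.9, -0.4, -1.0]
width: 16.8
finger_force: 78.2
t 6.65 turn [20.35 -0.   -0.11] shift before turn [ 0.2368 -0.0184  0.0049] after turn [ 0.2368 -0.0151  0.0109] pos [448.3  15.5 180.9] F [ 0.7  0.2 -2.1] w 16.3 ff 78.2
```

View pics/side4.png

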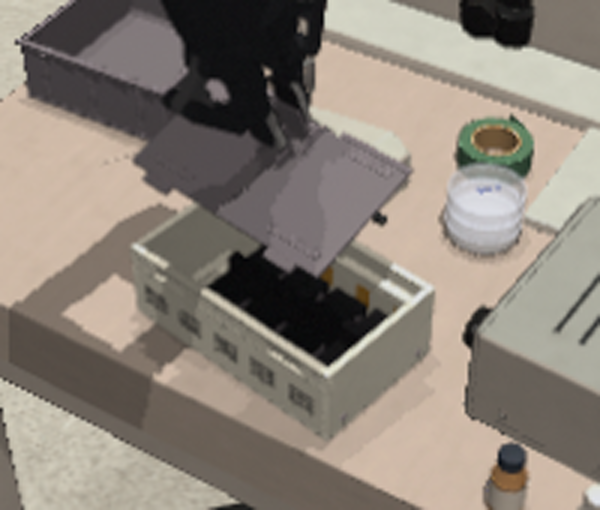

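The cover is free and three packs (or more) show in the right-hand bays. Now I'll level it and carry it left.

```bash
python3 -m crank '[{"ax":5,"ay":0,"az":0,"tx":0,"ty":0,"tz":0,"hand":1},{"ax":5,"ay":0,"az":0,"tx":0,"ty":0,"tz":0,"hand":1},{"ax":5,"ay":0,"az":0,"tx":0,"ty":0,"tz":0,"hand":1},{"ax":5.3,"ay":0,"az":0,"tx":0,"ty":0,"tz":0,"hand":1},{"ax":0,"ay":0,"az":0,"tx":0.04,"ty":-0.003,"tz":0,"hand":1},{"ax":0,"ay":0,"az":0,"tx":0.04,"ty":-0.003,"tz":0,"hand":1},{"ax":0,"ay":0,"az":0,"tx":0.04,"ty":-0.003,"tz":0,"hand":1},{"ax":0,"ay":0,"az":0,"tx":0.04,"ty":-0.003,"tz":0,"hand":1},{"ax":0,"ay":0,"az":0,"tx":0.04,"ty":-0.003,"tz":0,"hand":1},{"ax":0,"ay":0,"az":0,"tx":0.035,"ty":-0.001,"tz":0,"hand":1},{"ax":0,"ay":0,"az":0,"tx":0,"ty":0,"tz":0,"hand":1}]' >/dev/null
python3 to.py 477 246 20 -10.6
python3 - <<'E'
from h import *
im=grab('side'); save(im,'side5.pkl'); c=im['color'][:,:,::-1][100:290,100:350]
cv2.imwrite('pics/side5.png',cv2.resize(c,None,fx=3,fy=3,interpolation=cv2.INTER_CUBIC))
E
```

```text
t 7.75 turn [-0.44  0.01  0.12] shift before turn [-0.006   0.0051  0.1554] after turn [-0.0061  0.0039  0.1555] pos [474.3 252.7 175.5] F [ 0.4 -1.1 -2.4] w 16.6 ff 78.6
```

View pics/side5.png

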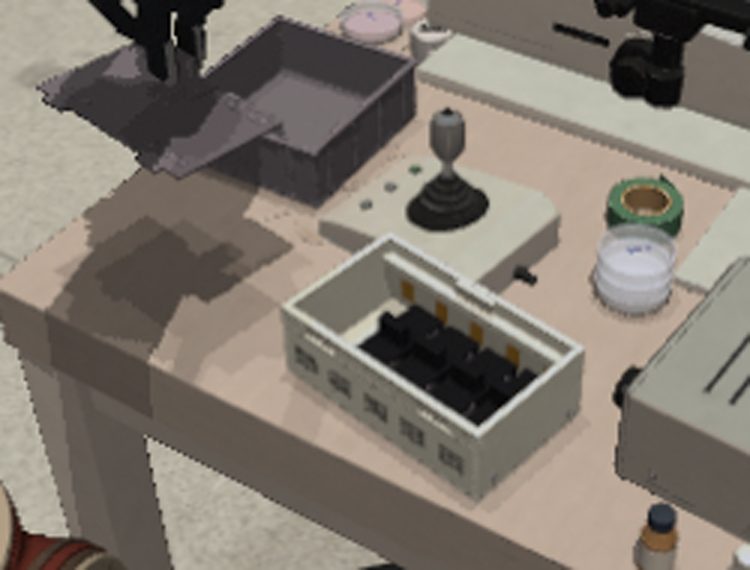

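Four packs are visible, and the +y end bay is empty. Lowering the cover.

```bash
python3 -m crank '[{"ax":-0.4,"ay":0,"az":0,"tx":-0.003,"ty":0.002,"tz":0.04,"hand":1},{"ax":0,"ay":0,"az":0,"tx":-0.003,"ty":0.002,"tz":0.04,"hand":1},{"ax":0,"ay":0,"az":0,"tx":0,"ty":0,"tz":0.04,"hand":1},{"ax":0,"ay":0,"az":0,"tx":0,"ty":0,"tz":0.015,"hand":1},{"ax":0,"ay":0,"az":0,"tx":0,"ty":0,"tz":0.008,"hand":1},{"ax":0,"ay":0,"az":0,"tx":0,"ty":0,"tz":0.005,"hand":1},{"ax":0,"ay":0,"az":0,"tx":0,"ty":0,"tz":0,"hand":1},{"ax":0,"ay":0,"az":0,"tx":0,"ty":0,"tz":0,"hand":1}]'
python3 to.py 477 246 20 -10.6
```

```text
time_s: 8.6
position: [478.8, 243.4, 31.5]
ee_rot: [0.001, 0.77, 0.638, 0.002]
wrist_force: [0.4, 0.4, -1.2]
width: 16.9
finger_force: 78.8
t 8.6 turn [ 0.27 -0.09 -0.11] shift before turn [ 0.0022 -0.0023  0.0115] after turn [ 0.0023 -0.0023  0.0115] pos [478.8 243.4  31.5] F [ 0.4  0.4 -1.2] w 16.9 ff 78.8
```

```bash
python3 -m crank '[{"ax":0,"ay":0,"az":0,"tx":0,"ty":0,"tz":0.005,"hand":1},{"ax":0,"ay":0,"az":0,"tx":0,"ty":0,"tz":0.004,"hand":1},{"ax":0,"ay":0,"az":0,"tx":0,"ty":0,"tz":0.0015,"hand":1},{"ax":0,"ay":0,"az":0,"tx":0,"ty":0,"tz":0,"hand":1},{"ax":0,"ay":0,"az":0,"tx":0,"ty":0,"tz":0,"hand":1}]'
```

```text
time_s: 9.1
position: [477.7, 243.1, 20.2]
ee_rot: [0.001, 0.77, 0.638, 0.001]
wrist_force: [-3.8, -0.4, 5.8]
width: 16.9
finger_force: 82.0
```

```bash
python3 -m crank '[{"ax":0,"ay":0,"az":0,"tx":0,"ty":0,"tz":0,"hand":0.5},{"ax":0,"ay":0,"az":0,"tx":0,"ty":0,"tz":0,"hand":0.3},{"ax":0,"ay":0,"az":0,"tx":0,"ty":0,"tz":0,"hand":-0.2},{"ax":0,"ay":0,"az":0,"tx":0,"ty":0,"tz":0,"hand":-0.2},{"ax":0,"ay":0,"az":0,"tx":0,"ty":0,"tz":-0.03,"hand":-0.2},{"ax":0,"ay":0,"az":0,"tx":0,"ty":0,"tz":-0.04,"hand":-0.2},{"ax":0,"ay":0,"az":0,"tx":0,"ty":0,"tz":-0.045,"hand":-0.2},{"ax":0,"ay":0,"az":0,"tx":0,"ty":0,"tz":-0.045,"hand":-0.2},{"ax":0,"ay":0,"az":0,"tx":0,"ty":0,"tz":-0.04,"hand":-0.2},{"ax":0,"ay":0,"az":0,"tx":0,"ty":0,"tz":-0.02,"hand":-0.2},{"ax":0,"ay":0,"az":0,"tx":0,"ty":0,"tz":0,"hand":-0.2},{"ax":0,"ay":0,"az":0,"tx":0,"ty":0,"tz":0,"hand":-0.2}]' 60
python3 - <<'E'
from h import *
im=grab('wrist'); save(im,'w6.pkl'); a=im['color']
t=grab('top');save(t,'top6.pkl')
cv2.imwrite('pics/w6.png',cv2.resize(np.vstack([a[:,:], ])[:,:,::-1],(800,600)))
cv2.imwrite('pics/top6.png',cv2.resize(t['color'][95:255,120:325][:,:,::-1],None,fx=3.75,fy=3.75,interpolation=cv2.INTER_CUBIC))
E
```

```text
time_s: 10.3
position: [476.8, 242.9, 238.6]
ee_rot: [0.001, 0.77, 0.638, 0.0]
wrist_force: [-0.4, -0.7, -0.3]
width: 51.2
finger_force: 0.0
```

View pics/top6.png

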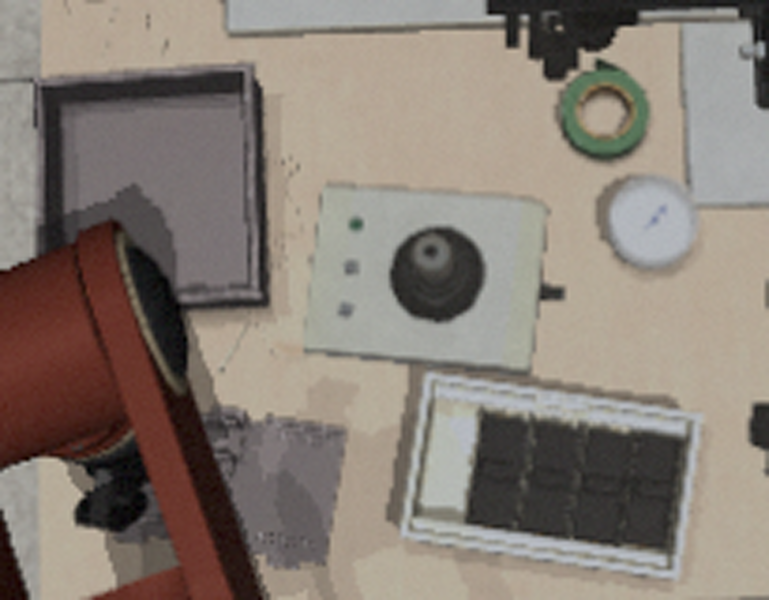

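View pics/w6.png

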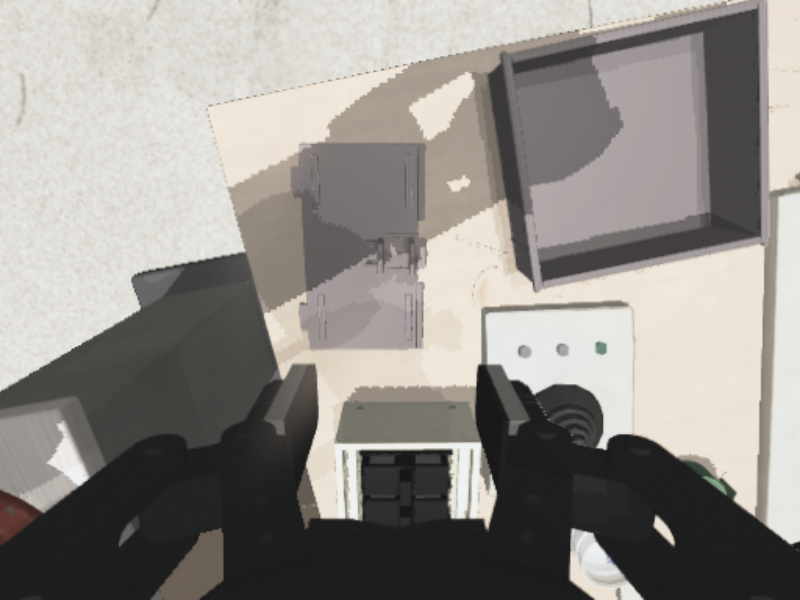

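The cover lies flat at front-left. Four packs fill bays +35, 0, −35 and −70, and the collection box has not moved. Next I'll set up a collection-box tracker (template match in the top camera) and go to the first pack.

```bash
cat > cb.py <<'E'
from h import *
a=load('top.pkl'); n=grab('top')
g=lambda i: cv2.cvtColor(i['color'],cv2.COLOR_RGB2GRAY)
x0,y0,x1,y1=126,108,196,182
T=g(a)[y0:y1,x0:x1]; S=g(n)[y0-25:y1+25,x0-25:x1+25]
m=cv2.matchTemplate(S,T,cv2.TM_CCOEFF_NORMED); _,v,_,p=cv2.minMaxLoc(m)
d=np.array(p)-25
u0=np.array([(140+.5)/4-.5+125,(158+.5)/4-.5+105])
w=unproj(a,[u0+d],60)[0]-unproj(a,[u0],60)[0]
print('box shift px',d,'score',round(float(v),3),'centre',(np.array([648.8,282.6])+w[:2]).round(1))
E
python3 cb.py; python3 to.py 449.4 49.9 150 -10.6
```

```text
box shift px [0 0] score 0.759 centre [648.8 282.6]
t 10.45 turn [-0.11  0.12 -0.12] shift before turn [-0.194   0.01    0.0868] after turn [-0.1942  0.0094  0.0865] pos [475.9 242.5 236.5] F [-0.2  0.5 -0.1] w 51.2 ff 0.0
```

```bash
python3 - <<'E'
from h import *
im=load('w6.pkl')
b=unproj(im,(np.array([(503,55),(538,289),(767,243),(765,2)],float)+.5)*.64-.5,60)[:,:2]
print(b.round(1),b.mean(0))
E
python3 -m crank '[{"ax":0,"ay":0,"az":0,"tx":-0.035,"ty":0.002,"tz":0,"hand":-0.2},{"ax":0,"ay":0,"az":0,"tx":-0.035,"ty":0.002,"tz":0,"hand":-0.2},{"ax":0,"ay":0,"az":0,"tx":-0.035,"ty":0.002,"tz":0.015,"hand":-0.2},{"ax":0,"ay":0,"az":0,"tx":-0.035,"ty":0.002,"tz":0.02,"hand":-0.2},{"ax":0,"ay":0,"az":0,"tx":-0.035,"ty":0.001,"tz":0.02,"hand":-0.2},{"ax":0,"ay":0,"az":0,"tx":-0.019,"ty":0,"tz":0.03,"hand":-0.2},{"ax":0,"ay":0,"az":0,"tx":0,"ty":0,"tz":0,"hand":-0.2},{"ax":0,"ay":0,"az":0,"tx":0,"ty":0,"tz":0,"hand":-0.2}]'>/dev/null
python3 to.py 449.4 49.9 35 -10.6
python3 - <<'E'
from h import *
im=grab('wrist'); save(im,'w7.pkl')
cv2.imwrite('pics/w7.png',im['color'][:,:,::-1])
E
```

```text
[[566.5 361.9]
 [571.8 209.2]
 [731.5 212.4]
 [727.6 363.2]] [649.34186243 286.65156789]
t 11.25 turn [-0.09 -0.01 -0.17] shift before turn [-0.0007  0.0008  0.1177] after turn [-0.0007  0.0006  0.1177] pos [448.9  50.7 152.7] F [ 0.8 -0.1  0.4] w 51.1 ff 0.0
```

View pics/w7.png

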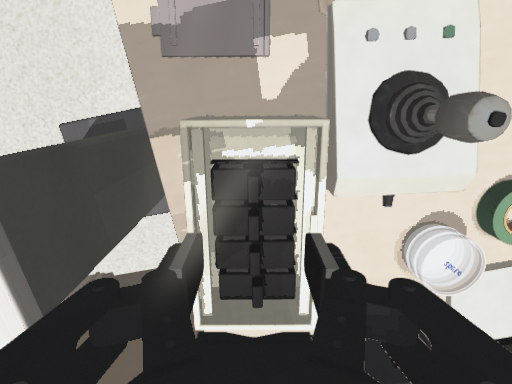

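Grips appear at about (253,190), (254,228), (256,259) and (257,290).

Run:
```python
from h import *
im=load('w7.pkl')
b=unproj(im,np.array([(253,190),(254,228),(256,259),(257,290)],float),49)[:,:2]
e=unproj(im,np.array([(253,167),(253,202),(255,268),(257,299)],float),32)[:,:2]
c=unproj(im,np.array([(181,121),(329,121),(311,329),(194,330)],float),65)[:,:2]
print(b.round(1),e.round(1),c.round(1),c.mean(0))
a=np.radians(-10.6); bx=np.array([np.cos(a),np.sin(a)]); by=np.array([-bx[1],bx[0]])
print((b-[443.3,15.5])@bx,(b-[443.3,15.5])@by, (e-[443.3,15.5])@by)
```

```text
[[448.3  50.7]
 [442.7  16.7]
 [438.9 -13.3]
 [433.9 -45.1]] [[451.3  66.7]
 [445.3  34.8]
 [434.6 -31.8]
 [430.  -66.7]] [[406.8 117.2]
 [514.4  96.8]
 [476.5 -84. ]
 [371.5 -65.3]] [442.28206763  16.18393468]
[-1.54199956 -0.77279443  0.9668212   1.89263678] [ 35.5274337    1.04630957 -29.10515992 -61.31035898] [ 51.75459098  19.36759609 -48.13165868 -83.24927745]
```

```bash
python3 -m crank '[{"ax":0,"ay":0,"az":0,"tx":0,"ty":0,"tz":0.035,"hand":-0.2},{"ax":0,"ay":0,"az":0,"tx":0,"ty":0,"tz":0.035,"hand":-0.2},{"ax":0,"ay":0,"az":0,"tx":0,"ty":0,"tz":0.03,"hand":-0.1},{"ax":0,"ay":0,"az":0,"tx":0,"ty":0,"tz":0.013,"hand":-0.1},{"ax":0,"ay":0,"az":0,"tx":0,"ty":0,"tz":0.003,"hand":-0.1},{"ax":0,"ay":0,"az":0,"tx":0,"ty":0,"tz":0,"hand":-0.1},{"ax":0,"ay":0,"az":0,"tx":0,"ty":0,"tz":0,"hand":0.6},{"ax":0,"ay":0,"az":0,"tx":0,"ty":0,"tz":0,"hand":1},{"ax":0,"ay":0,"az":0,"tx":0,"ty":0,"tz":0,"hand":1},{"ax":0,"ay":0,"az":0,"tx":0,"ty":0,"tz":0,"hand":1},{"ax":0,"ay":0,"az":0,"tx":0,"ty":0,"tz":0,"hand":1}]' 60
python3 -m crank '[{"ax":0,"ay":0,"az":0,"tx":0,"ty":0,"tz":-0.015,"hand":1},{"ax":0,"ay":0,"az":0,"tx":0,"ty":0,"tz":-0.03,"hand":1},{"ax":0,"ay":0,"az":0,"tx":0,"ty":0,"tz":-0.035,"hand":1},{"ax":0,"ay":0,"az":0,"tx":0,"ty":0,"tz":-0.035,"hand":1},{"ax":0,"ay":0,"az":0,"tx":0,"ty":0,"tz":-0.035,"hand":1},{"ax":0,"ay":0,"az":0,"tx":0,"ty":0,"tz":-0.015,"hand":1},{"ax":0,"ay":0,"az":0,"tx":0,"ty":0,"tz":0,"hand":1},{"ax":0,"ay":0,"az":0,"tx":0,"ty":0,"tz":0,"hand":1}]'
python3 cb.py; python3 to.py 648 337 200 1.5
```

```text
time_s: 12.4
position: [451.4, 50.5, 39.8]
ee_rot: [0.002, 0.77, 0.638, 0.002]
wrist_force: [-0.7, 0.1, 6.9]
width: 8.1
finger_force: 61.0
time_s: 13.2
position: [449.0, 50.6, 201.4]
ee_rot: [-0.0, 0.77, 0.638, -0.0]
wrist_force: [0.2, -0.4, -2.2]
width: 7.5
finger_force: 60.1
box shift px [0 0] score 0.977 centre [648.8 282.6]
t 13.25 turn [ -0.13   0.02 -12.22] shift before turn [3.184e-01 1.427e-01 1.000e-04] after turn [0.281  0.2069 0.0006] pos [448.6  50.7 200.6] F [-0.2  0.5 -1.5] w 7.9 ff 60.1
```

```bash
python3 -m crank '[{"ax":0,"ay":0,"az":0,"tx":0.0354,"ty":0.0159,"tz":0,"hand":1},{"ax":0,"ay":0,"az":0,"tx":0.0354,"ty":0.0159,"tz":0,"hand":1},{"ax":0,"ay":0,"az":0,"tx":0.0354,"ty":0.0159,"tz":0,"hand":1},{"ax":0,"ay":0,"az":0,"tx":0.0354,"ty":0.0159,"tz":0,"hand":1},{"ax":0,"ay":0,"az":0,"tx":0.0354,"ty":0.0159,"tz":0,"hand":1},{"ax":0,"ay":0,"az":0,"tx":0.0354,"ty":0.0159,"tz":0,"hand":1},{"ax":0,"ay":0,"az":0,"tx":0.0354,"ty":0.0159,"tz":0,"hand":1},{"ax":0,"ay":0,"az":0,"tx":0.0354,"ty":0.0159,"tz":0,"hand":1},{"ax":0,"ay":0,"az":0,"tx":0.0354,"ty":0.0159,"tz":0,"hand":1},{"ax":0,"ay":0,"az":-6.1,"tx":0,"ty":0,"tz":0,"hand":1},{"ax":0,"ay":0,"az":-6.1,"tx":0,"ty":0,"tz":0,"hand":1},{"ax":0,"ay":0,"az":0,"tx":0,"ty":0,"tz":0,"hand":1}]'>/dev/null
python3 to.py 647.6 337.1 41 1.5
```

```text
t 14.45 turn [-0.21  0.14 -0.01] shift before turn [ 0.0006 -0.0003  0.1582] after turn [ 0.0002 -0.0008  0.1582] pos [648.4 336.9 199.2] F [-0.9  0.3 -0.6] w 7.9 ff 60.1
```

```bash
python3 -m crank '[{"ax":0,"ay":0,"az":0,"tx":0,"ty":0,"tz":0.035,"hand":1},{"ax":0,"ay":0,"az":0,"tx":0,"ty":0,"tz":0.035,"hand":1},{"ax":0,"ay":0,"az":0,"tx":0,"ty":0,"tz":0.035,"hand":1},{"ax":0,"ay":0,"az":0,"tx":0,"ty":0,"tz":0.03,"hand":1},{"ax":0,"ay":0,"az":0,"tx":0,"ty":0,"tz":0.012,"hand":1},{"ax":0,"ay":0,"az":0,"tx":0,"ty":0,"tz":0.008,"hand":1},{"ax":0,"ay":0,"az":0,"tx":0,"ty":0,"tz":0.002,"hand":1},{"ax":0,"ay":0,"az":0,"tx":0,"ty":0,"tz":0,"hand":1},{"ax":0,"ay":0,"az":0,"tx":0,"ty":0,"tz":0,"hand":1}]'
```

```text
time_s: 15.35
position: [651.2, 337.5, 48.7]
ee_rot: [0.001, 0.698, 0.716, 0.002]
wrist_force: [-0.5, -0.5, -1.3]
width: 7.9
finger_force: 60.0
```

```bash
python3 -m crank '[{"ax":0,"ay":0,"az":0,"tx":0,"ty":0,"tz":0.004,"hand":1},{"ax":0,"ay":0,"az":0,"tx":0,"ty":0,"tz":0.003,"hand":1},{"ax":0,"ay":0,"az":0,"tx":0,"ty":0,"tz":0,"hand":1},{"ax":0,"ay":0,"az":0,"tx":0,"ty":0,"tz":0,"hand":1}]'
python3 -m crank '[{"ax":0,"ay":0,"az":0,"tx":0,"ty":0,"tz":0,"hand":0.6},{"ax":0,"ay":0,"az":0,"tx":0,"ty":0,"tz":0,"hand":0.2},{"ax":0,"ay":0,"az":0,"tx":0,"ty":0,"tz":0,"hand":-0.1},{"ax":0,"ay":0,"az":0,"tx":0,"ty":0,"tz":-0.02,"hand":-0.1},{"ax":0,"ay":0,"az":0,"tx":0,"ty":0,"tz":-0.035,"hand":-0.1},{"ax":0,"ay":0,"az":0,"tx":0,"ty":0,"tz":-0.035,"hand":-0.1},{"ax":0,"ay":0,"az":0,"tx":0,"ty":0,"tz":-0.035,"hand":-0.1},{"ax":0,"ay":0,"az":0,"tx":0,"ty":0,"tz":-0.035,"hand":-0.1},{"ax":0,"ay":0,"az":0,"tx":0,"ty":0,"tz":0,"hand":-0.1}]'
python3 to.py 443 15.5 150 -10.6
```

```text
time_s: 15.75
position: [650.4, 337.2, 39.9]
ee_rot: [0.001, 0.698, 0.716, 0.001]
wrist_force: [0.0, -0.7, 0.8]
width: 8.2
finger_force: 60.3
time_s: 16.65
position: [653.1, 338.5, 209.8]
ee_rot: [0.004, 0.698, 0.716, 0.007]
wrist_force: [0.2, 0.3, 0.5]
width: 46.9
finger_force: 0.0
t 16.65 turn [ 0.84 -0.36 12.09] shift before turn [-0.3177 -0.2193  0.055 ] after turn [-0.3561 -0.1471  0.0598] pos [653.1 338.5 209.8] F [0.2 0.3 0.5] w 46.9 ff 0.0
```

```bash
python3 -m crank '[{"ax":0,"ay":0,"az":6,"tx":0,"ty":0,"tz":0,"hand":-0.1},{"ax":0,"ay":0,"az":6.1,"tx":0,"ty":0,"tz":0,"hand":-0.1},{"ax":0,"ay":0,"az":0,"tx":-0.0392,"ty":-0.0163,"tz":0,"hand":-0.1},{"ax":0,"ay":0,"az":0,"tx":-0.0392,"ty":-0.0163,"tz":0,"hand":-0.1},{"ax":0,"ay":0,"az":0,"tx":-0.0392,"ty":-0.0163,"tz":0,"hand":-0.1},{"ax":0,"ay":0,"az":0,"tx":-0.0392,"ty":-0.0163,"tz":0,"hand":-0.1},{"ax":0,"ay":0,"az":0,"tx":-0.0392,"ty":-0.0163,"tz":0,"hand":-0.1},{"ax":0,"ay":0,"az":0,"tx":-0.0392,"ty":-0.0163,"tz":0,"hand":-0.1},{"ax":0,"ay":0,"az":0,"tx":-0.0392,"ty":-0.0163,"tz":0,"hand":-0.1},{"ax":0,"ay":0,"az":0,"tx":-0.0392,"ty":-0.0163,"tz":0.025,"hand":-0.1},{"ax":0,"ay":0,"az":0,"tx":-0.0392,"ty":-0.0163,"tz":0.025,"hand":-0.1},{"ax":0,"ay":0,"az":0,"tx":0,"ty":0,"tz":0,"hand":-0.1}]'>/dev/null
python3 -m crank '[{"ax":0,"ay":0,"az":0,"tx":0,"ty":0,"tz":0,"hand":-0.1}]'>/dev/null
python3 cb.py; python3 to.py 443 15.5 37 -10.6
```

```text
box shift px [0 0] score 0.85 centre [648.8 282.6]
t 18.0 turn [ 0.23 -0.03 -0.05] shift before turn [-0.0016  0.0015  0.1134] after turn [-0.0015  0.002   0.1134] pos [441.3  17.4 150.4] F [1.4 0.1 0.8] w 46.9 ff 0.0
```

```bash
python3 -m crank '[{"ax":0.2,"ay":0,"az":0,"tx":-0.0015,"ty":0.0015,"tz":0.035,"hand":-0.1},{"ax":0,"ay":0,"az":0,"tx":0,"ty":0,"tz":0.035,"hand":-0.1},{"ax":0,"ay":0,"az":0,"tx":0,"ty":0,"tz":0.025,"hand":-0.1},{"ax":0,"ay":0,"az":0,"tx":0,"ty":0,"tz":0.012,"hand":-0.1},{"ax":0,"ay":0,"az":0,"tx":0,"ty":0,"tz":0.0045,"hand":-0.1},{"ax":0,"ay":0,"az":0,"tx":0,"ty":0,"tz":0,"hand":-0.1},{"ax":0,"ay":0,"az":0,"tx":0,"ty":0,"tz":0,"hand":0.6},{"ax":0,"ay":0,"az":0,"tx":0,"ty":0,"tz":0,"hand":1},{"ax":0,"ay":0,"az":0,"tx":0,"ty":0,"tz":0,"hand":1},{"ax":0,"ay":0,"az":0,"tx":0,"ty":0,"tz":0,"hand":1},{"ax":0,"ay":0,"az":0,"tx":0,"ty":0,"tz":0,"hand":1}]' 60
python3 -m crank '[{"ax":0,"ay":0,"az":0,"tx":0,"ty":0,"tz":-0.015,"hand":1},{"ax":0,"ay":0,"az":0,"tx":0,"ty":0,"tz":-0.03,"hand":1},{"ax":0,"ay":0,"az":0,"tx":0,"ty":0,"tz":-0.035,"hand":1},{"ax":0,"ay":0,"az":0,"tx":0,"ty":0,"tz":-0.035,"hand":1},{"ax":0,"ay":0,"az":0,"tx":0,"ty":0,"tz":-0.035,"hand":1},{"ax":0,"ay":0,"az":0,"tx":0,"ty":0,"tz":-0.012,"hand":1},{"ax":0,"ay":0,"az":0,"tx":0,"ty":0,"tz":0,"hand":1},{"ax":0,"ay":0,"az":0,"tx":0,"ty":0,"tz":0,"hand":1}]'
python3 cb.py; python3 to.py 648.5 302.1 200 1.5
```

```text
time_s: 19.1
position: [443.0, 15.4, 39.2]
ee_rot: [0.0, 0.77, 0.639, 0.0]
wrist_force: [-0.2, 0.0, 5.7]
width: 7.8
finger_force: 61.2
time_s: 19.9
position: [441.0, 15.6, 197.6]
ee_rot: [-0.002, 0.77, 0.639, -0.002]
wrist_force: [-0.6, 0.3, -2.4]
width: 8.1
finger_force: 59.3
box shift px [0 0] score 0.852 centre [648.8 282.6]
t 19.95 turn [ -0.35  -0.03 -12.12] shift before turn [ 0.3198  0.1515 -0.0041] after turn [ 0.2809  0.2153 -0.0031] pos [440.6  15.7 196.9] F [-0.2 -0.2 -2. ] w 7.9 ff 59.3
```

```bash
python3 -m crank '[{"ax":0,"ay":0,"az":0,"tx":0.0355,"ty":0.0168,"tz":0,"hand":1},{"ax":0,"ay":0,"az":0,"tx":0.0355,"ty":0.0168,"tz":0,"hand":1},{"ax":0,"ay":0,"az":0,"tx":0.0355,"ty":0.0168,"tz":0,"hand":1},{"ax":0,"ay":0,"az":0,"tx":0.0355,"ty":0.0168,"tz":0,"hand":1},{"ax":0,"ay":0,"az":0,"tx":0.0355,"ty":0.0168,"tz":0,"hand":1},{"ax":0,"ay":0,"az":0,"tx":0.0355,"ty":0.0168,"tz":0,"hand":1},{"ax":0,"ay":0,"az":0,"tx":0.0355,"ty":0.0168,"tz":0,"hand":1},{"ax":0,"ay":0,"az":0,"tx":0.0355,"ty":0.0168,"tz":0,"hand":1},{"ax":0,"ay":0,"az":0,"tx":0.0355,"ty":0.0168,"tz":0,"hand":1},{"ax":0,"ay":0,"az":-6.1,"tx":0,"ty":0,"tz":0,"hand":1},{"ax":0,"ay":0,"az":-6,"tx":0,"ty":0,"tz":0,"hand":1},{"ax":0,"ay":0,"az":0,"tx":0,"ty":0,"tz":0,"hand":1}]'>/dev/null
python3 to.py 648.5 302.1 41 1.5
```

```text
t 21.15 turn [-0.41  0.08 -0.01] shift before turn [0.0007 0.0014 0.1543] after turn [0.0005 0.0003 0.1543] pos [648.2 301.6 195.3] F [-0.7 -0.4 -1.9] w 7.9 ff 59.3
```

```bash
python3 -m crank '[{"ax":-0.4,"ay":0,"az":0,"tx":0,"ty":0,"tz":0.033,"hand":1},{"ax":0,"ay":0,"az":0,"tx":0,"ty":0,"tz":0.033,"hand":1},{"ax":0,"ay":0,"az":0,"tx":0,"ty":0,"tz":0.033,"hand":1},{"ax":0,"ay":0,"az":0,"tx":0,"ty":0,"tz":0.03,"hand":1},{"ax":0,"ay":0,"az":0,"tx":0,"ty":0,"tz":0.014,"hand":1},{"ax":0,"ay":0,"az":0,"tx":0,"ty":0,"tz":0.008,"hand":1},{"ax":0,"ay":0,"az":0,"tx":0,"ty":0,"tz":0.003,"hand":1},{"ax":0,"ay":0,"az":0,"tx":0,"ty":0,"tz":0,"hand":1},{"ax":0,"ay":0,"az":0,"tx":0,"ty":0,"tz":0,"hand":1}]'; python3 to.py 648.5 302.1 41 1.5
```

```text
time_s: 22.05
position: [651.3, 302.2, 47.5]
ee_rot: [0.002, 0.698, 0.716, 0.003]
wrist_force: [0.9, 0.4, -1.9]
width: 7.9
finger_force: 59.3
t 22.05 turn [ 0.48 -0.08 -0.03] shift before turn [-0.0001 -0.0028  0.0065] after turn [-0.     -0.0028  0.0065] pos [651.3 302.2  47.5] F [ 0.9  0.4 -1.9] w 7.9 ff 59.3
```

```bash
python3 -m crank '[{"ax":0.4,"ay":0,"az":0,"tx":0,"ty":0,"tz":0.003,"hand":1},{"ax":0,"ay":0,"az":0,"tx":0,"ty":0,"tz":0.002,"hand":1},{"ax":0,"ay":0,"az":0,"tx":0,"ty":0,"tz":0,"hand":1},{"ax":0,"ay":0,"az":0,"tx":0,"ty":0,"tz":0,"hand":1}]'
python3 -m crank '[{"ax":0,"ay":0,"az":0,"tx":0,"ty":0,"tz":0,"hand":0.6},{"ax":0,"ay":0,"az":0,"tx":0,"ty":0,"tz":0,"hand":0.2},{"ax":0,"ay":0,"az":0,"tx":0,"ty":0,"tz":0,"hand":-0.1},{"ax":0,"ay":0,"az":0,"tx":0,"ty":0,"tz":-0.02,"hand":-0.1},{"ax":0,"ay":0,"az":0,"tx":0,"ty":0,"tz":-0.035,"hand":-0.1},{"ax":0,"ay":0,"az":0,"tx":0,"ty":0,"tz":-0.035,"hand":-0.1},{"ax":0,"ay":0,"az":0,"tx":0,"ty":0,"tz":-0.035,"hand":-0.1},{"ax":0,"ay":0,"az":0,"tx":0,"ty":0,"tz":-0.03,"hand":-0.1},{"ax":0,"ay":0,"az":0,"tx":0,"ty":0,"tz":0,"hand":-0.1},{"ax":0,"ay":0,"az":0,"tx":0,"ty":0,"tz":0,"hand":-0.1}]'
python3 to.py 436.8 -19 150 -10.6
```

```text
time_s: 22.45
position: [650.9, 302.0, 41.6]
ee_rot: [-0.0, 0.698, 0.716, 0.0]
wrist_force: [0.9, 0.2, 1.4]
width: 8.0
finger_force: 59.7
time_s: 23.45
position: [650.9, 302.0, 197.9]
ee_rot: [0.0, 0.698, 0.716, 0.001]
wrist_force: [0.3, -0.5, 0.4]
width: 46.8
finger_force: 0.0
t 23.45 turn [ 0.08 -0.09 12.09] shift before turn [-0.3154 -0.2224  0.0471] after turn [-0.3549 -0.1514  0.0479] pos [650.9 302.  197.9] F [ 0.3 -0.5  0.4] w 46.8 ff 0.0
```

Third pack.

```bash
python3 -m crank '[{"ax":0,"ay":0,"az":6,"tx":0,"ty":0,"tz":0,"hand":-0.1},{"ax":0,"ay":0,"az":6.1,"tx":0,"ty":0,"tz":0,"hand":-0.1},{"ax":0,"ay":0,"az":0,"tx":-0.0394,"ty":-0.0168,"tz":0,"hand":-0.1},{"ax":0,"ay":0,"az":0,"tx":-0.0394,"ty":-0.0168,"tz":0,"hand":-0.1},{"ax":0,"ay":0,"az":0,"tx":-0.0394,"ty":-0.0168,"tz":0,"hand":-0.1},{"ax":0,"ay":0,"az":0,"tx":-0.0394,"ty":-0.0168,"tz":0,"hand":-0.1},{"ax":0,"ay":0,"az":0,"tx":-0.0394,"ty":-0.0168,"tz":0,"hand":-0.1},{"ax":0,"ay":0,"az":0,"tx":-0.0394,"ty":-0.0168,"tz":0,"hand":-0.1},{"ax":0,"ay":0,"az":0,"tx":-0.0394,"ty":-0.0168,"tz":0,"hand":-0.1},{"ax":0,"ay":0,"az":0,"tx":-0.0394,"ty":-0.0168,"tz":0.02,"hand":-0.1},{"ax":0,"ay":0,"az":0,"tx":-0.0394,"ty":-0.0168,"tz":0.025,"hand":-0.1},{"ax":0,"ay":0,"az":0,"tx":0,"ty":0,"tz":0,"hand":-0.1}]'>/dev/null
python3 -m crank '[{"ax":0,"ay":0,"az":0,"tx":0,"ty":0,"tz":0,"hand":-0.1}]'>/dev/null
python3 cb.py; python3 to.py 436.8 -19 39 -10.6
```

```text
box shift px [0 0] score 0.754 centre [648.8 282.6]
t 24.8 turn [-0.16 -0.02 -0.05] shift before turn [-1.000e-04  1.100e-03  1.111e-01] after turn [-1.000e-04  8.000e-04  1.111e-01] pos [436.  -18.8 150.1] F [-0.2  0.9  0. ] w 46.9 ff 0.0
```

```bash
python3 -m crank '[{"ax":0,"ay":0,"az":0,"tx":0,"ty":0.001,"tz":0.035,"hand":-0.1},{"ax":0,"ay":0,"az":0,"tx":0,"ty":0,"tz":0.035,"hand":-0.1},{"ax":0,"ay":0,"az":0,"tx":0,"ty":0,"tz":0.025,"hand":-0.1},{"ax":0,"ay":0,"az":0,"tx":0,"ty":0,"tz":0.012,"hand":-0.1},{"ax":0,"ay":0,"az":0,"tx":0,"ty":0,"tz":0.004,"hand":-0.1},{"ax":0,"ay":0,"az":0,"tx":0,"ty":0,"tz":0,"hand":-0.1},{"ax":0,"ay":0,"az":0,"tx":0,"ty":0,"tz":0,"hand":0.6},{"ax":0,"ay":0,"az":0,"tx":0,"ty":0,"tz":0,"hand":1},{"ax":0,"ay":0,"az":0,"tx":0,"ty":0,"tz":0,"hand":1},{"ax":0,"ay":0,"az":0,"tx":0,"ty":0,"tz":0,"hand":1},{"ax":0,"ay":0,"az":0,"tx":0,"ty":0,"tz":0,"hand":1}]' 60
python3 -m crank '[{"ax":0,"ay":0,"az":0,"tx":0,"ty":0,"tz":-0.015,"hand":1},{"ax":0,"ay":0,"az":0,"tx":0,"ty":0,"tz":-0.03,"hand":1},{"ax":0,"ay":0,"az":0,"tx":0,"ty":0,"tz":-0.035,"hand":1},{"ax":0,"ay":0,"az":0,"tx":0,"ty":0,"tz":-0.035,"hand":1},{"ax":0,"ay":0,"az":0,"tx":0,"ty":0,"tz":-0.035,"hand":1},{"ax":0,"ay":0,"az":0,"tx":0,"ty":0,"tz":-0.014,"hand":1},{"ax":0,"ay":0,"az":0,"tx":0,"ty":0,"tz":0,"hand":1},{"ax":0,"ay":0,"az":0,"tx":0,"ty":0,"tz":0,"hand":1}]'
python3 cb.py; python3 to.py 649.5 267.1 200 1.5
```

```text
time_s: 25.9
position: [438.3, -19.3, 41.2]
ee_rot: [0.0, 0.77, 0.639, 0.0]
wrist_force: [-0.8, -0.5, 6.1]
width: 8.1
finger_force: 60.4
time_s: 26.7
position: [436.5, -19.0, 201.8]
ee_rot: [-0.002, 0.77, 0.639, -0.001]
wrist_force: [-0.2, 0.7, -1.3]
width: 7.9
finger_force: 59.5
box shift px [0 0] score 0.755 centre [648.8 282.6]
t 26.75 turn [ -0.33  -0.04 -12.12] shift before turn [3.204e-01 1.570e-01 2.000e-04] after turn [0.2803 0.2208 0.0011] pos [436.1 -18.9 201.1] F [ 0.2 -0.9 -1.1] w 7.7 ff 59.5
```

```bash
python3 -m crank '[{"ax":0,"ay":0,"az":0,"tx":0.0356,"ty":0.0174,"tz":0,"hand":1},{"ax":0,"ay":0,"az":0,"tx":0.0356,"ty":0.0174,"tz":0,"hand":1},{"ax":0,"ay":0,"az":0,"tx":0.0356,"ty":0.0174,"tz":0,"hand":1},{"ax":0,"ay":0,"az":0,"tx":0.0356,"ty":0.0174,"tz":0,"hand":1},{"ax":0,"ay":0,"az":0,"tx":0.0356,"ty":0.0174,"tz":0,"hand":1},{"ax":0,"ay":0,"az":0,"tx":0.0356,"ty":0.0174,"tz":0,"hand":1},{"ax":0,"ay":0,"az":0,"tx":0.0356,"ty":0.0174,"tz":0,"hand":1},{"ax":0,"ay":0,"az":0,"tx":0.0356,"ty":0.0174,"tz":0,"hand":1},{"ax":0,"ay":0,"az":0,"tx":0.0356,"ty":0.0174,"tz":0,"hand":1},{"ax":0,"ay":0,"az":-6.1,"tx":0,"ty":0,"tz":0,"hand":1},{"ax":0,"ay":0,"az":-6,"tx":0,"ty":0,"tz":0,"hand":1},{"ax":0,"ay":0,"az":0,"tx":0,"ty":0,"tz":0,"hand":1}]'>/dev/null
python3 to.py 649.5 267.1 43 1.5
```

```text
t 27.95 turn [-0.41  0.06 -0.  ] shift before turn [0.0004 0.0016 0.1564] after turn [0.0002 0.0005 0.1564] pos [649.  266.9 199.4] F [ 0.1  0.4 -1.7] w 7.7 ff 59.5
```

```bash
python3 -m crank '[{"ax":0,"ay":0,"az":0,"tx":0,"ty":0,"tz":0.033,"hand":1},{"ax":0,"ay":0,"az":0,"tx":0,"ty":0,"tz":0.033,"hand":1},{"ax":0,"ay":0,"az":0,"tx":0,"ty":0,"tz":0.033,"hand":1},{"ax":0,"ay":0,"az":0,"tx":0,"ty":0,"tz":0.03,"hand":1},{"ax":0,"ay":0,"az":0,"tx":0,"ty":0,"tz":0.014,"hand":1},{"ax":0,"ay":0,"az":0,"tx":0,"ty":0,"tz":0.009,"hand":1},{"ax":0,"ay":0,"az":0,"tx":0,"ty":0,"tz":0.004,"hand":1},{"ax":0,"ay":0,"az":0,"tx":0,"ty":0,"tz":0,"hand":1},{"ax":0,"ay":0,"az":0,"tx":0,"ty":0,"tz":0,"hand":1},{"ax":0,"ay":0,"az":0,"tx":0,"ty":0,"tz":0,"hand":1},{"ax":0,"ay":0,"az":0,"tx":0,"ty":0,"tz":0,"hand":1}]'; python3 to.py 649.5 267.1 41 1.5
```

```text
time_s: 29.05
position: [650.7, 267.2, 48.6]
ee_rot: [-0.0, 0.698, 0.716, 0.0]
wrist_force: [-0.5, 0.4, -0.6]
width: 7.9
finger_force: 59.5
t 29.05 turn [ 0.01 -0.05 -0.02] shift before turn [-0.0001 -0.0012  0.0076] after turn [-0.0001 -0.0012  0.0076] pos [650.7 267.2  48.6] F [-0.5  0.4 -0.6] w 7.9 ff 59.5
```

```bash
python3 -m crank '[{"ax":0,"ay":0,"az":0,"tx":0,"ty":0,"tz":0.004,"hand":1},{"ax":0,"ay":0,"az":0,"tx":0,"ty":0,"tz":0.003,"hand":1},{"ax":0,"ay":0,"az":0,"tx":0,"ty":0,"tz":0,"hand":1},{"ax":0,"ay":0,"az":0,"tx":0,"ty":0,"tz":0,"hand":1}]'
python3 -m crank '[{"ax":0,"ay":0,"az":0,"tx":0,"ty":0,"tz":0,"hand":0.6},{"ax":0,"ay":0,"az":0,"tx":0,"ty":0,"tz":0,"hand":0.2},{"ax":0,"ay":0,"az":0,"tx":0,"ty":0,"tz":0,"hand":-0.1},{"ax":0,"ay":0,"az":0,"tx":0,"ty":0,"tz":-0.02,"hand":-0.1},{"ax":0,"ay":0,"az":0,"tx":0,"ty":0,"tz":-0.035,"hand":-0.1},{"ax":0,"ay":0,"az":0,"tx":0,"ty":0,"tz":-0.035,"hand":-0.1},{"ax":0,"ay":0,"az":0,"tx":0,"ty":0,"tz":-0.035,"hand":-0.1},{"ax":0,"ay":0,"az":0,"tx":0,"ty":0,"tz":-0.03,"hand":-0.1},{"ax":0,"ay":0,"az":0,"tx":0,"ty":0,"tz":0,"hand":-0.1},{"ax":0,"ay":0,"az":0,"tx":0,"ty":0,"tz":0,"hand":-0.1}]'
python3 to.py 430.3 -53.4 150 -10.6
```

```text
time_s: 29.45
position: [650.3, 267.1, 41.2]
ee_rot: [-0.001, 0.698, 0.716, -0.0]
wrist_force: [-2.7, -0.8, 5.8]
width: 7.7
finger_force: 60.3
time_s: 30.45
position: [650.6, 267.0, 196.0]
ee_rot: [-0.0, 0.698, 0.716, 0.0]
wrist_force: [1.2, -0.2, -0.9]
width: 47.0
finger_force: 0.0
t 30.45 turn [-1.000e-02 -4.000e-02  1.208e+01] shift before turn [-0.3147 -0.2285  0.0458] after turn [-0.3555 -0.1576  0.046 ] pos [650.6 267.  196. ] F [ 1.2 -0.2 -0.9] w 47.0 ff 0.0
```

```bash
python3 -m crank '[{"ax":0,"ay":0,"az":6,"tx":0,"ty":0,"tz":0,"hand":-0.1},{"ax":0,"ay":0,"az":6.1,"tx":0,"ty":0,"tz":0,"hand":-0.1},{"ax":0,"ay":0,"az":0,"tx":-0.0395,"ty":-0.0175,"tz":0,"hand":-0.1},{"ax":0,"ay":0,"az":0,"tx":-0.0395,"ty":-0.0175,"tz":0,"hand":-0.1},{"ax":0,"ay":0,"az":0,"tx":-0.0395,"ty":-0.0175,"tz":0,"hand":-0.1},{"ax":0,"ay":0,"az":0,"tx":-0.0395,"ty":-0.0175,"tz":0,"hand":-0.1},{"ax":0,"ay":0,"az":0,"tx":-0.0395,"ty":-0.0175,"tz":0,"hand":-0.1},{"ax":0,"ay":0,"az":0,"tx":-0.0395,"ty":-0.0175,"tz":0,"hand":-0.1},{"ax":0,"ay":0,"az":0,"tx":-0.0395,"ty":-0.0175,"tz":0,"hand":-0.1},{"ax":0,"ay":0,"az":0,"tx":-0.0395,"ty":-0.0175,"tz":0.02,"hand":-0.1},{"ax":0,"ay":0,"az":0,"tx":-0.0395,"ty":-0.0175,"tz":0.025,"hand":-0.1},{"ax":0,"ay":0,"az":0,"tx":0,"ty":0,"tz":0,"hand":-0.1}]'>/dev/null
python3 -m crank '[{"ax":0,"ay":0,"az":0,"tx":0,"ty":0,"tz":0,"hand":-0.1}]'>/dev/null
python3 cb.py; python3 to.py 430.3 -53.4 39.5 -10.6
```

```text
box shift px [0 0] score 0.687 centre [648.8 282.6]
t 31.8 turn [-0.2  -0.04 -0.05] shift before turn [-1.000e-04  1.200e-03  1.101e-01] after turn [-0.      0.0008  0.1101] pos [429.5 -53.2 149.6] F [ 0.6 -0.8 -0.6] w 46.8 ff 0.0
```

```bash
python3 -m crank '[{"ax":0,"ay":0,"az":0,"tx":0,"ty":0.001,"tz":0.035,"hand":-0.1},{"ax":0,"ay":0,"az":0,"tx":0,"ty":0,"tz":0.035,"hand":-0.1},{"ax":0,"ay":0,"az":0,"tx":0,"ty":0,"tz":0.025,"hand":-0.1},{"ax":0,"ay":0,"az":0,"tx":0,"ty":0,"tz":0.012,"hand":-0.1},{"ax":0,"ay":0,"az":0,"tx":0,"ty":0,"tz":0.003,"hand":-0.1},{"ax":0,"ay":0,"az":0,"tx":0,"ty":0,"tz":0,"hand":-0.1},{"ax":0,"ay":0,"az":0,"tx":0,"ty":0,"tz":0,"hand":0.6},{"ax":0,"ay":0,"az":0,"tx":0,"ty":0,"tz":0,"hand":1},{"ax":0,"ay":0,"az":0,"tx":0,"ty":0,"tz":0,"hand":1},{"ax":0,"ay":0,"az":0,"tx":0,"ty":0,"tz":0,"hand":1},{"ax":0,"ay":0,"az":0,"tx":0,"ty":0,"tz":0,"hand":1}]' 60
python3 -m crank '[{"ax":0,"ay":0,"az":0,"tx":0,"ty":0,"tz":-0.015,"hand":1},{"ax":0,"ay":0,"az":0,"tx":0,"ty":0,"tz":-0.03,"hand":1},{"ax":0,"ay":0,"az":0,"tx":0,"ty":0,"tz":-0.035,"hand":1},{"ax":0,"ay":0,"az":0,"tx":0,"ty":0,"tz":-0.035,"hand":1},{"ax":0,"ay":0,"az":0,"tx":0,"ty":0,"tz":-0.035,"hand":1},{"ax":0,"ay":0,"az":0,"tx":0,"ty":0,"tz":-0.014,"hand":1},{"ax":0,"ay":0,"az":0,"tx":0,"ty":0,"tz":0,"hand":1},{"ax":0,"ay":0,"az":0,"tx":0,"ty":0,"tz":0,"hand":1}]'
python3 cb.py; python3 to.py 650.4 232.5 200 1.5
```

```text
time_s: 32.9
position: [431.8, -53.9, 42.1]
ee_rot: [0.0, 0.77, 0.639, 0.0]
wrist_force: [-1.0, -0.0, 6.2]
width: 7.9
finger_force: 60.1
time_s: 33.7
position: [430.2, -53.4, 202.9]
ee_rot: [-0.002, 0.77, 0.639, -0.001]
wrist_force: [0.5, 0.6, -1.8]
width: 7.6
finger_force: 59.3
box shift px [1 2] score 0.668 centre [643.5 280. ]
t 33.75 turn [ -0.32  -0.06 -12.12] shift before turn [0.3216 0.1641 0.0013] after turn [0.2799 0.228  0.0021] pos [429.8 -53.3 202.1] F [ 0.1  0.4 -0.3] w 7.6 ff 59.3
```

The tracker suggests the collection box has just been knocked, so I'll look.

Run:
```python
from h import *
t=grab('top');save(t,'top8.pkl')
cv2.imwrite('pics/top8.png',cv2.resize(t['color'][95:195,110:230][:,:,::-1],None,fx=6,fy=6,interpolation=cv2.INTER_CUBIC))
```

```text
(no output)
```

View pics/top8.png

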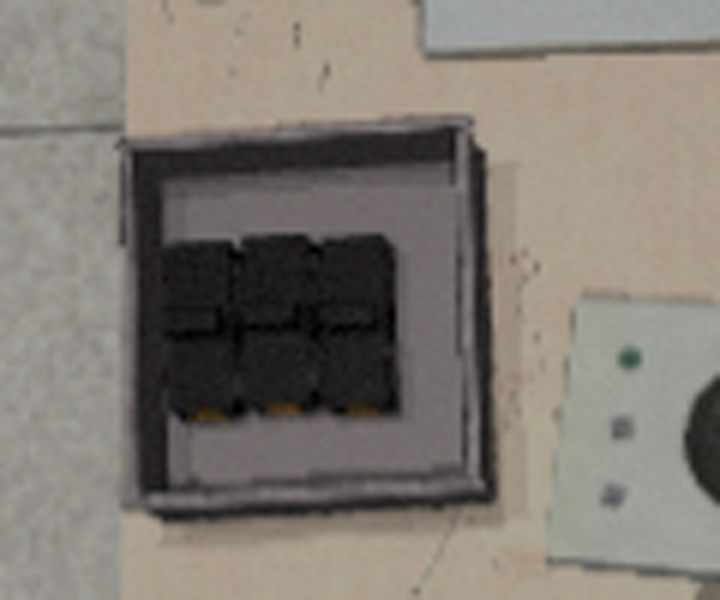

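Three packs lie side by side. The rim corners are now at (122,145), (470,120), (492,490), (130,505) and the third pack's right edge is at (397,412).

```bash
python3 - <<'E'
from h import *
im=load('top8.pkl')
P=lambda l,z: unproj(im,(np.array(l,float)+.5)/6-.5+[110,95],z)[:,:2]
b=P([(122,145),(470,120),(492,490),(130,505)],60); print(b.round(1),b.mean(0).round(1))
print('p3 right',P([(397,408),(397,300)],4).round(1),'top edges',P([(318,240),(390,240)],32).round(1),'rim inner right',P([(460,150),(472,470)],60).round(1))
E
python3 cb.py
```

```text
[[718.9 360.8]
 [723.1 208.1]
 [562.2 200.4]
 [561.1 356.1]] [641.3 281.3]
p3 right [[608.6 249.9]
 [657.4 249.6]] top edges [[679.6 279.7]
 [678.3 247.8]] rim inner right [[710.  212.5]
 [571.  208.7]]
box shift px [1 2] score 0.669 centre [643.5 280. ]
```

```bash
python3 to.py 642 231.3 200 1.8
```

```text
t 33.85 turn [ -0.35  -0.07 -12.42] shift before turn [0.3188 0.1562 0.0012] after turn [0.2778 0.2211 0.002 ] pos [429.8 -53.3 202. ] F [-0.2  1.2 -1.5] w 7.5 ff 59.3
```

```bash
python3 -m crank '[{"ax":0,"ay":0,"az":0,"tx":0.0354,"ty":0.01736,"tz":-0.01,"hand":1},{"ax":0,"ay":0,"az":0,"tx":0.0354,"ty":0.01736,"tz":-0.01,"hand":1},{"ax":0,"ay":0,"az":0,"tx":0.0354,"ty":0.01736,"tz":0,"hand":1},{"ax":0,"ay":0,"az":0,"tx":0.0354,"ty":0.01736,"tz":0,"hand":1},{"ax":0,"ay":0,"az":0,"tx":0.0354,"ty":0.01736,"tz":0,"hand":1},{"ax":0,"ay":0,"az":0,"tx":0.0354,"ty":0.01736,"tz":0,"hand":1},{"ax":0,"ay":0,"az":0,"tx":0.0354,"ty":0.01736,"tz":0,"hand":1},{"ax":0,"ay":0,"az":0,"tx":0.0354,"ty":0.01736,"tz":0,"hand":1},{"ax":0,"ay":0,"az":0,"tx":0.0354,"ty":0.01736,"tz":0,"hand":1},{"ax":0,"ay":0,"az":-6.2,"tx":0,"ty":0,"tz":0,"hand":1},{"ax":0,"ay":0,"az":-6.2,"tx":0,"ty":0,"tz":0,"hand":1},{"ax":0,"ay":0,"az":0,"tx":0,"ty":0,"tz":0,"hand":1}]'>/dev/null
python3 to.py 642 231.3 43 1.8
python3 - <<'E'
from h import *
im=grab('wrist'); save(im,'w9.pkl')
# compare expected inner rim and pack edges
import numpy as np
print(proj(im,[[642,212,60],[700,212,60],[642,251,32],[642,231,10]]).round(0))
cv2.imwrite('pics/w9.png',im['color'][:,:,::-1])
E
```

```text
t 35.05 turn [-0.31  0.02 -0.  ] shift before turn [0.0005 0.0004 0.1787] after turn [ 0.0004 -0.0006  0.1787] pos [642.6 230.9 221.7] F [-0.1 -0.  -1.3] w 7.8 ff 59.3
[[253. 192.]
 [309. 194.]
 [255. 151.]
 [254. 165.]]
```

View pics/w9.png

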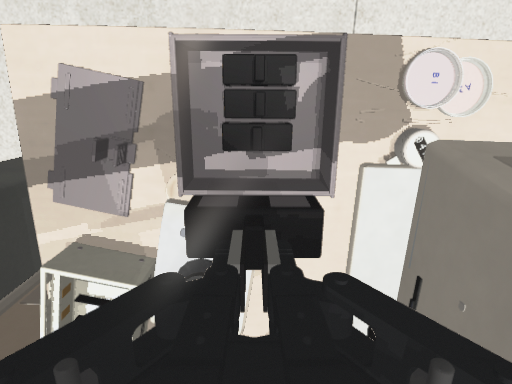

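The near inner rim is at row ~189 and pack 3's edge at row 152, so the gap centre is at y≈232. That is my picture allowance used, so I'll lower the last pack now.

```bash
python3 -m crank '[{"ax":0,"ay":0,"az":0,"tx":0.0013,"ty":0,"tz":0.033,"hand":1},{"ax":0,"ay":0,"az":0,"tx":0,"ty":0,"tz":0.033,"hand":1},{"ax":0,"ay":0,"az":0,"tx":0,"ty":0,"tz":0.033,"hand":1},{"ax":0,"ay":0,"az":0,"tx":0,"ty":0,"tz":0.03,"hand":1},{"ax":0,"ay":0,"az":0,"tx":0,"ty":0,"tz":0.02,"hand":1},{"ax":0,"ay":0,"az":0,"tx":0,"ty":0,"tz":0.014,"hand":1},{"ax":0,"ay":0,"az":0,"tx":0,"ty":0,"tz":0.01,"hand":1},{"ax":0,"ay":0,"az":0,"tx":0,"ty":0,"tz":0,"hand":1},{"ax":0,"ay":0,"az":0,"tx":0,"ty":0,"tz":0,"hand":1},{"ax":0,"ay":0,"az":0,"tx":0,"ty":0,"tz":0,"hand":1}]'; python3 to.py 643 232.3 43 1.8
```

```text
time_s: 36.1
position: [644.1, 232.3, 53.2]
ee_rot: [0.0, 0.696, 0.718, 0.001]
wrist_force: [0.5, -0.5, -1.2]
width: 7.6
finger_force: 59.3
t 36.1 turn [ 0.06 -0.05 -0.03] shift before turn [-0.     -0.0011  0.0102] after turn [-0.     -0.0011  0.0102] pos [644.1 232.3  53.2] F [ 0.5 -0.5 -1.2] w 7.6 ff 59.3
```

```bash
python3 -m crank '[{"ax":0,"ay":0,"az":0,"tx":0,"ty":0,"tz":0.004,"hand":1},{"ax":0,"ay":0,"az":0,"tx":0,"ty":0,"tz":0.004,"hand":1},{"ax":0,"ay":0,"az":0,"tx":0,"ty":0,"tz":0.0025,"hand":1},{"ax":0,"ay":0,"az":0,"tx":0,"ty":0,"tz":0,"hand":1},{"ax":0,"ay":0,"az":0,"tx":0,"ty":0,"tz":0,"hand":1}]'
```

```text
time_s: 36.6
position: [643.2, 232.2, 42.2]
ee_rot: [-0.001, 0.696, 0.718, -0.0]
wrist_force: [-3.5, -1.1, 5.6]
width: 7.7
finger_force: 60.0
```

```bash
python3 -m crank '[{"ax":0,"ay":0,"az":0,"tx":0,"ty":0,"tz":0,"hand":0.6},{"ax":0,"ay":0,"az":0,"tx":0,"ty":0,"tz":0,"hand":0.2},{"ax":0,"ay":0,"az":0,"tx":0,"ty":0,"tz":0,"hand":-0.1},{"ax":0,"ay":0,"az":0,"tx":0,"ty":0,"tz":-0.02,"hand":-0.1},{"ax":0,"ay":0,"az":0,"tx":0,"ty":0,"tz":-0.035,"hand":-0.1},{"ax":0,"ay":0,"az":0,"tx":0,"ty":0,"tz":-0.035,"hand":-0.1},{"ax":0,"ay":0,"az":0,"tx":0,"ty":0,"tz":-0.035,"hand":-0.1},{"ax":0,"ay":0,"az":0,"tx":0,"ty":0,"tz":-0.03,"hand":-0.1},{"ax":0,"ay":0,"az":0,"tx":0,"ty":0,"tz":0,"hand":-0.2},{"ax":0,"ay":0,"az":0,"tx":0,"ty":0,"tz":0,"hand":-0.2}]'
python3 to.py 477.5 213 200 -10.6
```

```text
time_s: 37.6
position: [643.6, 232.1, 196.6]
ee_rot: [-0.0, 0.696, 0.718, 0.0]
wrist_force: [0.8, -0.1, -0.3]
width: 51.4
finger_force: 0.0
t 37.6 turn [-1.000e-02 -4.000e-02  1.238e+01] shift before turn [-0.0139 -0.1666 -0.0034] after turn [-0.0493 -0.1597 -0.0034] pos [643.6 232.1 196.6] F [ 0.8 -0.1 -0.3] w 51.4 ff 0.0
```

```bash
python3 - <<'E'
from h import *
im=load('w6.pkl')
c=im['color'][145:185,230:285].astype(int).sum(2)//3
print('\n'.join(' '.join('%3d'%v for v in row[::1]) for row in c[4:32:2]))
P=lambda l,z: unproj(im,(np.array(l,float)+.5)*.64-.5,z)[:,:2]
b=P([(302,144),(425,144),(423,349),(309,349)],4);print(b.round(1),b.mean(0).round(1))
print(P([(383,256),(418,256)],34))
E
python3 -m crank '[{"ax":0,"ay":0,"az":6.2,"tx":0,"ty":0,"tz":0,"hand":-0.2},{"ax":0,"ay":0,"az":6.2,"tx":0,"ty":0,"tz":0,"hand":-0.2},{"ax":0,"ay":0,"az":0,"tx":-0.01,"ty":-0.032,"tz":0,"hand":-0.2},{"ax":0,"ay":0,"az":0,"tx":-0.01,"ty":-0.032,"tz":0,"hand":-0.2},{"ax":0,"ay":0,"az":0,"tx":-0.01,"ty":-0.032,"tz":0,"hand":-0.2},{"ax":0,"ay":0,"az":0,"tx":-0.01,"ty":-0.032,"tz":0,"hand":-0.2},{"ax":0,"ay":0,"az":0,"tx":-0.01,"ty":-0.032,"tz":0,"hand":-0.2},{"ax":0,"ay":0,"az":0,"tx":0,"ty":0,"tz":0,"hand":-0.2},{"ax":0,"ay":0,"az":0,"tx":0,"ty":0,"tz":0,"hand":-0.2}]' 
python3 cb.py; python3 to.py 477.5 243.2 100 -10.6
```

```text
114 114 115 116 115 115 115 116 116 115 116 116 116 116 116 117 117 105 105 103  95  99 105 105 107 106 106 107  98 101 108 108 108 108 108 109 104 109 156 156 157 155 156 155 155 155 155 154 154 154 155 155 157 188 227
114 114 115 115 115 115 115 115 116 116 117 117 116 109 109 117 118 115 117 117 119 112 112 103 103 105 120 120 120 114 114 113 106 104 112 119 118 123 151 155 140 155 155 155 154 154 153 154 159 213 226 226 227 227 227
 95  95 113 106  99  99  99  93  93  94  94  95  77  73  74  96 118 118 118 119 119 119 120 120 120 121 120 120 108 101 103  88  82  82  88 119 120 119 119 119 119 119 122 159 213 212 213 225 226 226 227 227 228 228 228
 94  95  95 109 107 107 107 107 111  94  95  89  74  74  75  84 118 118 119 119 120 120 121 120 121 120 120 120 104 104 104  94  81  81  82  98 121 121 120 120 119 120 124 215 226 225 226 226 227 227 228 228 228 228 228
 95  95  96  91  94  96 110 110 112  96  95  83 115 116 109  86 118 119 119 123 174 120 121 120 121 122 121 120 105 104  96  92  89 120 120 109 112 120 121 120 120 119 134 227 227 227 227 227 228 228 228 228 228 229 229

[... 1777 characters left out ...]
56 155 155 156 156 156 155 149 156 165 161 151 156 157 157 158 157 157 158 170 157 158 157 157 157 156 148 144 135 175 166 123 159 189 228 229 228 229 229 229 229 229 230 229 229 229 229 229 230 229 229
[[422.6 337.7]
 [514.  320.4]
 [484.2 156.9]
 [388.8 174.9]] [452.4 247.5]
[[468.03550202 247.51090453]
 [493.50473407 242.69182138]]
time_s: 38.5
position: [475.7, 212.1, 194.3]
ee_rot: [-0.001, 0.769, 0.639, -0.002]
wrist_force: [0.7, -0.5, 0.1]
width: 51.6
finger_force: 0.0
box shift px [1 2] score 0.567 centre [643.5 280. ]
t 38.55 turn [-0.17  0.04 -0.02] shift before turn [ 0.0307 -0.0045  0.0949] after turn [ 0.0306 -0.0048  0.0949] pos [476.6 212.2 194.9] F [0.2 0.4 1.2] w 51.1 ff 0.0
```

```bash
python3 -m crank '[{"ax":0,"ay":0,"az":0,"tx":0.03,"ty":-0.004,"tz":0,"hand":-0.2},{"ax":0,"ay":0,"az":0,"tx":0.0007,"ty":-0.0005,"tz":0.035,"hand":-0.2},{"ax":0,"ay":0,"az":0,"tx":0,"ty":0,"tz":0.035,"hand":-0.2},{"ax":0,"ay":0,"az":0,"tx":0,"ty":0,"tz":0.025,"hand":-0.2},{"ax":0,"ay":0,"az":0,"tx":0,"ty":0,"tz":0.02,"hand":-0.2},{"ax":0,"ay":0,"az":0,"tx":0,"ty":0,"tz":0.01,"hand":-0.2},{"ax":0,"ay":0,"az":0,"tx":0,"ty":0,"tz":0,"hand":-0.2},{"ax":0,"ay":0,"az":0,"tx":0,"ty":0,"tz":0,"hand":-0.2},{"ax":0,"ay":0,"az":0,"tx":0,"ty":0,"tz":0,"hand":-0.2}]' >/dev/null
python3 to.py 477 243.3 20 -10.6
```

```text
t 39.45 turn [ 0.04 -0.08 -0.03] shift before turn [-0.0009 -0.002   0.0527] after turn [-0.0009 -0.002   0.0527] pos [479.1 243.8  72.7] F [-0.2  1.  -0.7] w 51.1 ff 0.0
```

```bash
python3 -m crank '[{"ax":0,"ay":0,"az":0,"tx":-0.0008,"ty":-0.002,"tz":0.02,"hand":-0.2},{"ax":0,"ay":0,"az":0,"tx":0,"ty":0,"tz":0.02,"hand":-0.2},{"ax":0,"ay":0,"az":0,"tx":0,"ty":0,"tz":0.01,"hand":-0.2},{"ax":0,"ay":0,"az":0,"tx":0,"ty":0,"tz":0.002,"hand":-0.2},{"ax":0,"ay":0,"az":0,"tx":0,"ty":0,"tz":0,"hand":-0.2},{"ax":0,"ay":0,"az":0,"tx":0,"ty":0,"tz":0,"hand":0},{"ax":0,"ay":0,"az":0,"tx":0,"ty":0,"tz":0,"hand":0}]' >/dev/null
python3 to.py 477 243.3 20 -10.6
python3 - <<'E'
from h import *
im=grab('wrist')
e=proj(im,[[477,243.3,20]])[0].round(0); print(e)
g=cv2.cvtColor(im['color'],cv2.COLOR_RGB2GRAY)
y=int(e[1]); print(g[y-60:y+10:5, 200:320:3])
E
```

```text
t 40.15 turn [ 0.   -0.06 -0.01] shift before turn [0.0001 0.0006 0.0004] after turn [0.0001 0.0006 0.0004] pos [476.4 243.3  20.4] F [ 0.4 -0.3 -0.6] w 42.5 ff 0.0
[255. 244.]
[[ 96  96  96  95  97  97  98  98  98  98 100  99 105 105 102 118 119 120
  119 120 120 121 121 122 122 121 122 122 122 104 115 116 163 163 162 161
  162 161 160 161]
 [ 96  95  95  96  96  96  98  98  99  98  99 100 100 100 101 100 105 106
  119 120 121 121 121 121 122 122 121 122 119 162 164 164 162 164 162 162
  162 162 161 162]
 [ 95  96  95  96  95  96  97  98  98  98  99  98  99  99  99  99  99  99
   99 119 121 121 120 121 121 122 122 122 116 162 164 164 164 163 163 164
  163 161 162 161]
 [ 95  95  96  96  95  95  96  98  97  97  98  98  98  99  99  99  99  99
   98  99  99 120 121 120 120 121 121 122 108 163 163 163 163 162 162 162
  161 160 160 159]
 [ 94  95  95  97  96  96  96  96  96  98  98  97  98  98  97  98  99  98
   98  99  98  99  99 121 121 121 121 122 106 162 162 162 161 161 160 158
  158 159 159 160]
 [ 94  94  95  95  95  95  96  95  96  97  97  97  97  97  92  91  91  91
   91  92  92 
[... 715 characters left out ...]
 117 121 120
  134 134 133 133]
 [ 91  91  53  50  82  82  81  82  82  84  83  61  63  82  82  83  83  82
   82  83  83  83  82  84  72  60  80  82  80  93  80  81  62  29  72  93
   95  94 134 133]
 [ 91  81  49  46  82  82  81  81  79  80  80  61  61  83  82  83  82  82
   82  82  82  83  83  83  71  60  91  93  84  83  81  80  41  26  29  93
   93  93 103 133]
 [ 88  47  45  44  82  82  81  82  81  81  81  60  61  82  82  82  82  82
   82  83  82  82  82  83  66  59  80  93  81  80  81  80  37  28  28  49
   93  92  93  56]
 [ 58  44  42  40  66  66  66  66  65  81  81  62  60  82  82  82  83  83
   82  82  82  83  82  82  66  60  80  80  71  80  80  80  28  25  25  30
   93  92  93  94]]
```

Rib (~col 234) and tab (~col 277) lie between the fingers (209 and 293). Closing.

```bash
python3 -m crank '[{"ax":0,"ay":0,"az":0,"tx":0,"ty":0,"tz":0,"hand":0.3},{"ax":0,"ay":0,"az":0,"tx":0,"ty":0,"tz":0,"hand":0.6},{"ax":0,"ay":0,"az":0,"tx":0,"ty":0,"tz":0,"hand":1},{"ax":0,"ay":0,"az":0,"tx":0,"ty":0,"tz":0,"hand":1},{"ax":0,"ay":0,"az":0,"tx":0,"ty":0,"tz":0,"hand":1},{"ax":0,"ay":0,"az":0,"tx":0,"ty":0,"tz":0,"hand":1}]' 100
python3 -m crank '[{"ax":0,"ay":0,"az":0,"tx":0,"ty":0,"tz":-0.01,"hand":1},{"ax":0,"ay":0,"az":0,"tx":0,"ty":0,"tz":-0.03,"hand":1},{"ax":0,"ay":0,"az":0,"tx":0,"ty":0,"tz":-0.035,"hand":1},{"ax":0,"ay":0,"az":0,"tx":0,"ty":0,"tz":-0.035,"hand":1},{"ax":0,"ay":0,"az":0,"tx":0,"ty":0,"tz":-0.035,"hand":1},{"ax":0,"ay":0,"az":0,"tx":0,"ty":0,"tz":-0.02,"hand":1},{"ax":0,"ay":0,"az":0,"tx":0,"ty":0,"tz":0,"hand":1},{"ax":0,"ay":0,"az":0,"tx":0,"ty":0,"tz":0,"hand":1}]'
python3 to.py 450 14.5 180 -10.6
```

```text
time_s: 40.8
position: [476.2, 243.4, 21.8]
ee_rot: [-0.001, 0.769, 0.639, -0.0]
wrist_force: [-7.0, -2.3, 14.7]
width: 15.8
finger_force: 98.3
time_s: 41.6
position: [475.4, 242.8, 183.4]
ee_rot: [-0.001, 0.769, 0.639, -0.001]
wrist_force: [-0.3, -0.2, -3.2]
width: 16.0
finger_force: 97.6
t 41.6 turn [-0.13  0.02 -0.02] shift before turn [-0.2291  0.0171  0.0035] after turn [-0.2291  0.017   0.0034] pos [475.4 242.8 183.4] F [-0.3 -0.2 -3.2] w 16.0 ff 97.6
```

```bash
python3 -m crank '[{"ax":0,"ay":0,"az":0,"tx":-0.0375,"ty":0.0055,"tz":0,"hand":1},{"ax":0,"ay":0,"az":0,"tx":-0.0375,"ty":0.0055,"tz":0,"hand":1},{"ax":0,"ay":0,"az":0,"tx":-0.0375,"ty":0.0055,"tz":0,"hand":1},{"ax":0,"ay":0,"az":0,"tx":-0.0375,"ty":0.0055,"tz":0,"hand":1},{"ax":0,"ay":0,"az":0,"tx":-0.0375,"ty":0.0055,"tz":0,"hand":1},{"ax":0,"ay":0,"az":0,"tx":-0.0375,"ty":0.0055,"tz":0,"hand":1},{"ax":0,"ay":0,"az":0,"tx":0,"ty":0,"tz":0,"hand":1},{"ax":-5,"ay":0,"az":0,"tx":0,"ty":0,"tz":0,"hand":1},{"ax":-5,"ay":0,"az":0,"tx":0,"ty":0,"tz":0,"hand":1},{"ax":-5,"ay":0,"az":0,"tx":0,"ty":0,"tz":0,"hand":1},{"ax":-5,"ay":0,"az":0,"tx":0,"ty":0,"tz":0,"hand":1},{"ax":0,"ay":0,"az":0,"tx":0,"ty":0,"tz":0,"hand":1}]' 
python3 -m crank '[{"ax":0,"ay":0,"az":0,"tx":0,"ty":0,"tz":0,"hand":1},{"ax":0,"ay":0,"az":0,"tx":0,"ty":0,"tz":0,"hand":1}]' >/dev/null
python3 to.py 466.2 11.9 125 -10.6 -20; python3 cb.py
```

```text
time_s: 42.8
position: [463.9, 16.9, 180.2]
ee_rot: [0.131, 0.758, 0.63, 0.109]
wrist_force: [-0.9, 0.6, -2.5]
width: 15.7
finger_force: 98.0
t 43.0 turn [-0.21 -0.   -0.01] shift before turn [-0.0041 -0.0199  0.0553] after turn [-0.0041 -0.0201  0.0552] pos [467.   15.9 183.8] F [-0.5 -0.2 -1.6] w 15.8 ff 98.0
box shift px [1 2] score 0.633 centre [643.5 280. ]
```

Run:
```python
from h import *
s=r.state(); im=get_image('wrist'); save(im,'w10.pkl')
o=load('wrist3.pkl'); H=np.array(im['hand_eye'])
im['C'],im['A']=H[:3,3],H[:3,:3]
# tool-frame points of plate +y edge (top face z: underside at +20 => top at 16)
pts=[[83.5,-60,16],[83.5,-22,16],[83.5,20,16],[70,-22,16],[97,-22,16]]
uv=proj(im,pts); print(uv.round(1))
A=cv2.GaussianBlur(cv2.cvtColor(im['color'],cv2.COLOR_RGB2GRAY),(3,3),0); B=cv2.GaussianBlur(cv2.cvtColor(o['color'],cv2.COLOR_RGB2GRAY),(3,3),0)
for k in range(3):
    u,v=uv[k].astype(int); print('now',A[v-18:v+18,u].tolist()); print('old',B[v-18:v+18,u].tolist())
```

```text
[[131.5  74.9]
 [208.7  74.6]
 [294.4  74.6]
 [209.7 103.2]
 [207.6  44.7]]
now [226, 226, 226, 226, 226, 226, 225, 221, 201, 172, 156, 154, 154, 154, 155, 155, 155, 144, 121, 105, 106, 108, 108, 108, 108, 107, 107, 108, 108, 108, 108, 108, 108, 107, 107, 103]
old [241, 241, 241, 241, 241, 240, 236, 211, 164, 133, 127, 126, 120, 108, 102, 101, 101, 98, 104, 133, 160, 168, 168, 168, 168, 168, 168, 168, 168, 168, 168, 169, 169, 168, 168, 167]
now [156, 156, 156, 156, 156, 155, 155, 155, 155, 155, 154, 154, 154, 154, 154, 154, 153, 144, 125, 112, 111, 113, 113, 113, 113, 113, 113, 113, 113, 113, 113, 113, 113, 113, 112, 112]
old [201, 201, 201, 200, 198, 194, 184, 170, 147, 122, 110, 109, 109, 109, 109, 109, 107, 103, 101, 108, 115, 117, 117, 117, 116, 116, 116, 116, 116, 116, 116, 116, 116, 116, 116, 116]
now [50, 45, 43, 47, 54, 59, 65, 69, 72, 73, 74, 73, 72, 69, 66, 63, 60, 62, 78, 99, 112, 118, 122, 123, 124, 126, 127, 128, 128, 127, 126, 126, 126, 127, 127, 128]
old [198, 201, 202, 202, 202, 202, 200, 193, 178, 154, 126, 108, 107, 118, 137, 156, 168, 167, 150, 122, 102, 97, 98, 98, 97, 97, 97, 96, 96, 94, 92, 91, 90, 89, 88, 88]
```

The cover's far edge sits where predicted (row ≈75, same as at extraction), so the grip is true. Descending to pre-insertion.

```bash
python3 -m crank '[{"ax":-0.2,"ay":0,"az":0,"tx":-0.002,"ty":-0.01,"tz":0.02,"hand":1},{"ax":0,"ay":0,"az":0,"tx":-0.002,"ty":-0.01,"tz":0.02,"hand":1},{"ax":0,"ay":0,"az":0,"tx":0,"ty":0,"tz":0.015,"hand":1},{"ax":0,"ay":0,"az":0,"tx":0,"ty":0,"tz":0,"hand":1},{"ax":0,"ay":0,"az":0,"tx":0,"ty":0,"tz":0,"hand":1},{"ax":0,"ay":0,"az":0,"tx":0,"ty":0,"tz":0,"hand":1}]' >/dev/null
python3 to.py 466.2 11.9 102.5 -10.6 -20
```

```text
t 43.7 turn [ 0.21 -0.   -0.02] shift before turn [ 0.0001 -0.0093  0.0228] after turn [ 0.0001 -0.0092  0.0228] pos [467.   11.7 127.1] F [-0.4  0.4 -0.9] w 15.7 ff 98.1
```

```bash
python3 -m crank '[{"ax":0.2,"ay":0,"az":0,"tx":0,"ty":-0.003,"tz":0.008,"hand":1},{"ax":0,"ay":0,"az":0,"tx":0,"ty":-0.003,"tz":0.008,"hand":1},{"ax":0,"ay":0,"az":0,"tx":0,"ty":-0.003,"tz":0.0065,"hand":1},{"ax":0,"ay":0,"az":0,"tx":0,"ty":0,"tz":0,"hand":1},{"ax":0,"ay":0,"az":0,"tx":0,"ty":0,"tz":0,"hand":1},{"ax":0,"ay":0,"az":0,"tx":0,"ty":0,"tz":0,"hand":1}]' 
python3 to.py 466.2 11.9 102.5 -10.6 -20;python3 to.py 454.4 14.1 98 -10.6 -20
```

```text
time_s: 44.3
position: [465.5, 11.9, 101.7]
ee_rot: [0.133, 0.758, 0.629, 0.111]
wrist_force: [-0.1, -0.1, -1.5]
width: 15.8
finger_force: 98.0
t 44.3 turn [-0.07  0.01 -0.01] shift before turn [ 0.0001  0.0009 -0.0006] after turn [ 0.0001  0.0009 -0.0006] pos [465.5  11.9 101.7] F [-0.1 -0.1 -1.5] w 15.8 ff 98.0
t 44.3 turn [-0.07  0.01 -0.01] shift before turn [ 0.0001 -0.0119 -0.0004] after turn [ 0.0001 -0.0119 -0.0004] pos [465.5  11.9 101.7] F [-0.1 -0.1 -1.5] w 15.8 ff 98.0
```

```bash
python3 -m crank '[{"ax":0,"ay":0,"az":0,"tx":0,"ty":-0.003,"tz":0,"hand":1},{"ax":0,"ay":0,"az":0,"tx":0,"ty":-0.003,"tz":0,"hand":1},{"ax":0,"ay":0,"az":0,"tx":0,"ty":-0.002,"tz":0,"hand":1},{"ax":0,"ay":0,"az":0,"tx":0,"ty":0,"tz":0,"hand":1},{"ax":0,"ay":0,"az":0,"tx":0,"ty":0,"tz":0,"hand":1}]' 
python3 -m crank '[{"ax":0,"ay":0,"az":0,"tx":0,"ty":-0.0015,"tz":0,"hand":1},{"ax":0,"ay":0,"az":0,"tx":0,"ty":-0.0015,"tz":0,"hand":1},{"ax":0,"ay":0,"az":0,"tx":0,"ty":0,"tz":0,"hand":1},{"ax":0,"ay":0,"az":0,"tx":0,"ty":0,"tz":0,"hand":1}]' 
python3 to.py 454.4 14.1 98 -10.6 -20
```

```text
time_s: 44.8
position: [460.4, 12.9, 101.3]
ee_rot: [0.136, 0.757, 0.629, 0.113]
wrist_force: [6.4, -1.1, -0.4]
width: 15.8
finger_force: 99.7
time_s: 45.2
position: [459.7, 13.0, 102.2]
ee_rot: [0.138, 0.757, 0.628, 0.115]
wrist_force: [10.7, -2.1, 0.2]
width: 15.5
finger_force: 101.0
t 45.2 turn [ 0.71 -0.02 -0.02] shift before turn [ 0.0001 -0.0066  0.002 ] after turn [ 0.0001 -0.0066  0.0021] pos [459.7  13.  102.2] F [10.7 -2.1  0.2] w 15.5 ff 101.0
```

```bash
python3 -m crank '[{"ax":0,"ay":0,"az":0,"tx":0,"ty":0.005,"tz":0,"hand":1},{"ax":0,"ay":0,"az":0,"tx":0,"ty":0,"tz":0.003,"hand":1},{"ax":0,"ay":0,"az":0,"tx":0,"ty":0,"tz":0,"hand":1},{"ax":0,"ay":0,"az":0,"tx":0,"ty":0,"tz":0,"hand":1},{"ax":0,"ay":0,"az":0,"tx":0,"ty":0,"tz":0,"hand":1}]' 
python3 -m crank '[{"ax":0,"ay":0,"az":0,"tx":0,"ty":-0.002,"tz":0,"hand":1},{"ax":0,"ay":0,"az":0,"tx":0,"ty":-0.002,"tz":0,"hand":1},{"ax":0,"ay":0,"az":0,"tx":0,"ty":-0.002,"tz":0,"hand":1},{"ax":0,"ay":0,"az":0,"tx":0,"ty":0,"tz":0,"hand":1},{"ax":0,"ay":0,"az":0,"tx":0,"ty":0,"tz":0,"hand":1}]' 
python3 to.py 454.4 14.1 97 -10.6 -20
```

```text
time_s: 45.7
position: [460.2, 12.9, 95.8]
ee_rot: [0.132, 0.758, 0.629, 0.11]
wrist_force: [-0.0, 0.7, -2.4]
width: 15.3
finger_force: 98.2
time_s: 46.2
position: [455.2, 13.8, 94.5]
ee_rot: [0.133, 0.758, 0.629, 0.11]
wrist_force: [-0.5, 0.6, -2.0]
width: 15.3
finger_force: 98.2
t 46.2 turn [-0.1   0.01 -0.01] shift before turn [ 0.0001  0.0001 -0.0026] after turn [ 0.0001  0.0001 -0.0026] pos [455.2  13.8  94.5] F [-0.5  0.6 -2. ] w 15.3 ff 98.2
```

The tongues are in the slots with no contact force. Now I'll pivot down in stages.

```bash
python3 -m crank '[{"ax":2.5,"ay":0,"az":0,"tx":0,"ty":0.0007,"tz":0.0034,"hand":1},{"ax":2.5,"ay":0,"az":0,"tx":0,"ty":0.0007,"tz":0.0034,"hand":1},{"ax":2.5,"ay":0,"az":0,"tx":0,"ty":0.0007,"tz":0.0033,"hand":1},{"ax":2.5,"ay":0,"az":0,"tx":0,"ty":0.0007,"tz":0.0033,"hand":1},{"ax":0,"ay":0,"az":0,"tx":0,"ty":0,"tz":0,"hand":1},{"ax":0,"ay":0,"az":0,"tx":0,"ty":0,"tz":0,"hand":1},{"ax":0,"ay":0,"az":0,"tx":0,"ty":0,"tz":0,"hand":1}]' 
python3 to.py 465.5 12 71 -10.6
```

```text
time_s: 46.9
position: [461.3, 12.7, 82.3]
ee_rot: [0.067, 0.767, 0.636, 0.055]
wrist_force: [0.2, 0.6, -1.3]
width: 15.4
finger_force: 98.1
t 46.9 turn [ 9.92  0.   -0.01] shift before turn [0.0001 0.0023 0.0119] after turn [0.0001 0.0043 0.0113] pos [461.3  12.7  82.3] F [ 0.2  0.6 -1.3] w 15.4 ff 98.1
```

```bash
python3 -m crank '[{"ax":2.5,"ay":0,"az":0,"tx":0,"ty":0.0007,"tz":0.0032,"hand":1},{"ax":2.5,"ay":0,"az":0,"tx":0,"ty":0.0007,"tz":0.0032,"hand":1},{"ax":2.5,"ay":0,"az":0,"tx":0,"ty":0.0007,"tz":0.0032,"hand":1},{"ax":0,"ay":0,"az":0,"tx":0,"ty":0,"tz":0,"hand":1},{"ax":0,"ay":0,"az":0,"tx":0,"ty":0,"tz":0,"hand":1},{"ax":0,"ay":0,"az":0,"tx":0,"ty":0,"tz":0,"hand":1}]' 
python3 to.py 465.5 12 71 -10.6
```

```text
time_s: 47.5
position: [464.9, 12.0, 73.5]
ee_rot: [0.017, 0.769, 0.639, 0.014]
wrist_force: [0.8, 0.0, -1.0]
width: 15.4
finger_force: 98.9
t 47.5 turn [ 2.51  0.   -0.01] shift before turn [0.0001 0.0005 0.0026] after turn [0.0001 0.0006 0.0025] pos [464.9  12.   73.5] F [ 0.8  0.  -1. ] w 15.4 ff 98.9
```

```bash
python3 -m crank '[{"ax":1.3,"ay":0,"az":0,"tx":0,"ty":0.0003,"tz":0.0018,"hand":1},{"ax":1.2,"ay":0,"az":0,"tx":0,"ty":0.0003,"tz":0.0016,"hand":1},{"ax":0,"ay":0,"az":0,"tx":0,"ty":0,"tz":0,"hand":1},{"ax":0,"ay":0,"az":0,"tx":0,"ty":0,"tz":0,"hand":1},{"ax":0,"ay":0,"az":0,"tx":0,"ty":0,"tz":0,"hand":1}]' 
python3 to.py 465.5 12 71 -10.6
```

```text
time_s: 48.0
position: [466.6, 11.9, 73.8]
ee_rot: [-0.0, 0.769, 0.639, -0.0]
wrist_force: [-9.4, 0.9, 20.3]
width: 15.4
finger_force: 108.3
t 48.0 turn [-0.03  0.01  0.01] shift before turn [-0.0001 -0.0011  0.0028] after turn [-0.0001 -0.0011  0.0028] pos [466.6  11.9  73.8] F [-9.4  0.9 20.3] w 15.4 ff 108.3
```

```bash
python3 -m crank '[{"ax":0,"ay":0,"az":0,"tx":0,"ty":-0.001,"tz":0,"hand":1},{"ax":0,"ay":0,"az":0,"tx":0,"ty":0,"tz":0,"hand":1},{"ax":0,"ay":0,"az":0,"tx":0,"ty":0,"tz":0,"hand":1}]' 
python3 -m crank '[{"ax":0,"ay":0,"az":0,"tx":0,"ty":0,"tz":0,"hand":0.55},{"ax":0,"ay":0,"az":0,"tx":0,"ty":0,"tz":0,"hand":0.4},{"ax":0,"ay":0,"az":0,"tx":0,"ty":0,"tz":0,"hand":0.2},{"ax":0,"ay":0,"az":0,"tx":0,"ty":0,"tz":0,"hand":0},{"ax":0,"ay":0,"az":0,"tx":0,"ty":0,"tz":0,"hand":-0.2},{"ax":0,"ay":0,"az":0,"tx":0,"ty":0,"tz":0,"hand":-0.2},{"ax":0,"ay":0,"az":0,"tx":0,"ty":0,"tz":0,"hand":-0.2}]' 
python3 to.py 465.5 12 71 -10.6
```

```text
time_s: 48.3
position: [466.5, 11.9, 73.8]
ee_rot: [0.001, 0.769, 0.639, 0.001]
wrist_force: [-6.9, 1.1, 16.7]
width: 15.9
finger_force: 107.2
time_s: 49.0
position: [464.0, 12.1, 69.2]
ee_rot: [-0.001, 0.769, 0.639, -0.001]
wrist_force: [1.2, -0.2, 0.2]
width: 51.3
finger_force: 0.0
t 49.0 turn [-0.17  0.   -0.02] shift before turn [ 0.0001  0.0015 -0.0018] after turn [ 0.0001  0.0015 -0.0018] pos [464.   12.1  69.2] F [ 1.2 -0.2  0.2] w 51.3 ff 0.0
```

```bash
python3 -m crank '[{"ax":0,"ay":0,"az":0,"tx":0,"ty":0,"tz":-0.02,"hand":-0.2},{"ax":0,"ay":0,"az":0,"tx":0,"ty":0,"tz":-0.035,"hand":-0.5},{"ax":0,"ay":0,"az":0,"tx":-0.001,"ty":0.002,"tz":-0.035,"hand":-1},{"ax":0,"ay":0,"az":0,"tx":0,"ty":0,"tz":-0.035,"hand":-1},{"ax":0,"ay":0,"az":0,"tx":0,"ty":0,"tz":-0.035,"hand":-1},{"ax":0,"ay":0,"az":0,"tx":0,"ty":0,"tz":-0.01,"hand":-1},{"ax":0,"ay":0,"az":0,"tx":0,"ty":0,"tz":0,"hand":-1},{"ax":0,"ay":0,"az":0,"tx":0,"ty":0,"tz":0,"hand":-1},{"ax":0,"ay":0,"az":0,"tx":0,"ty":0,"tz":0,"hand":-1}]' 
python3 cb.py
python3 - <<'E'
from h import *
n=grab('wrist'); save(n,'w11.pkl'); o=load('w1.pkl')
print(n['C'].round(1),o['C'].round(1))
g=lambda i: cv2.cvtColor(i['color'],cv2.COLOR_RGB2GRAY)
def patch(i,c,R):  # rectify: world grid at height z, in box axes
    z,x0,x1,y0,y1=R; a=np.radians(-10.6); bx=np.array([np.cos(a),np.sin(a)]); by=np.array([-bx[1],bx[0]])
    X,Y=np.meshgrid(np.arange(x0,x1,.5),np.arange(y1,y0,-.5)); P=np.array(c)+X[...,None]*bx+Y[...,None]*by
    uv=proj(i,np.c_[P.reshape(-1,2),np.full(X.size,z)]).reshape(X.shape+(2,)).astype(np.float32)
    return cv2.remap(g(i),uv[...,0],uv[...,1],cv2.INTER_LINEAR)
e=lambda p: cv2.GaussianBlur(cv2.Sobel(p,cv2.CV_32F,1,0)**2+cv2.Sobel(p,cv2.CV_32F,0,1)**2,(5,5),0)**.25
for nm,z,(x0,x1,y0,y1) in [('rim',65,(-60,-48,-90,90)),('rib',86,(8,20,-16,16)),('tab',86,(32,44,-16,16)),('plate+y',56,(-45,45,30,80))]:
    T=e(patch(o,(443,15.5),(z,x0,x1,y0,y1))); S=e(patch(n,(443,15.5),(z,x0-8,x1+8,y0-8,y1+8)))
    m=cv2.matchTemplate(S,T,cv2.TM_CCOEFF_NORMED);_,v,_,p=cv2.minMaxLoc(m); print(nm,'dx %.1f dy %.1f mm score %.2f'%(p[0]*.5-8,8-p[1]*.5,v))
p=patch(n,(443,15.5),(86,5,50,-14,14)); q=patch(o,(443,15.5),(86,5,50,-14,14)); print(p[10:50:13,::2]); print(q[10:50:13,::2])
E
```

```text
time_s: 49.9
position: [465.5, 10.8, 237.2]
ee_rot: [-0.002, 0.769, 0.639, -0.002]
wrist_force: [-0.1, -0.3, -0.3]
width: 85.4
finger_force: 0.0
box shift px [1 2] score 0.632 centre [643.5 280. ]
[478.9  79.2 380. ] [479.1  79.1 382.6]
rim dx 0.0 dy 0.0 mm score 0.96
rib dx -2.0 dy 0.0 mm score 0.90
tab dx -2.0 dy 0.5 mm score 0.88
plate+y dx -1.5 dy 0.0 mm score 0.85
[[152 153 152 152 149 133 151 159 166 121  93 105 105 106 106 110 129 153
  153 153 153 153 153 159 161 154 153 153 124 109 153 176 162 120 105 109
  111 153 161 218 239 239 239 238 229]
 [152 147 127 126 128 133 151 155 144 116  95 107 107 117 138 144 154 154
  153 153 153 153 156 163 161 152 152 146 117 102 141 163 147 118  97  95
  127 150 141 195 237 238 238 237 228]
 [145 143 138 143 152 146 148 155 143 122 120 152 140 120 128 146 147 146
  135 116 116 114 111 110 105 111 131 126 108 107 149 158 142 115 103 132
  153 170 165 190 237 238 238 236 228]
 [153 153 153 153 153 150 146 147 144 145 151 152 152 152 152 152 153 153
  152 152 152 152 151 151 151 151 151 150 149 146 140 140 138 143 151 178
  238 238 226 216 235 234 226 217 224]]
[[151 152 152 152 153 152 151 130 167 172 169 104 100 106 106 107 106 109
  150 154 154 154 153 154 171 172 171 165 154 150 119  88 166 175 169 121
   93 114 124 185 239 239 239 238 237]
 [152 142 141 141 141 120 148 132 154 155 150 106 102 107 107 107 108 144
  147 153 152 153 154 168 171 171 171 152 152 139 100  81 153 158 152  99
   78  94 114 187 238 238 238 236 219]
 [152 153 153 152 152 151 151 128 152 155 148 109 133 152 134 134 127 127
  126 126 126 126 103 124 131 134 124 123 123 122  90  78 146 152 142  94
  125 174 197 223 237 237 237 236 219]
 [154 153 153 153 152 153 153 147 146 143 143 145 153 153 152 152 153 152
  152 151 152 152 151 151 151 151 151 150 150 150 149 138 142 129 125 142
  145 209 233 232 233 233 231 207 213]]
```

Run:
```python
from h import *
t=grab('top'); g=cv2.cvtColor(t['color'],cv2.COLOR_RGB2GRAY)
for x in (620,660):
    uv=proj(t,[[x,y,32] for y in range(360,204,-6)]).round().astype(int); print(x,[int(g[v,u]) for u,v in uv])
s=r.state(); print(s['time_s'],s['position'])
```

```text
620 [36, 39, 27, 25, 30, 32, 30, 28, 28, 31, 28, 31, 33, 46, 27, 32, 32, 32, 35, 26, 30, 33, 37, 38, 81, 70]
660 [35, 36, 31, 27, 29, 33, 27, 12, 22, 27, 30, 30, 27, 24, 32, 30, 27, 30, 32, 21, 32, 35, 31, 33, 115, 47]
50.05 [465.88045494  10.75170203 238.01977419]
```

All four packs fill the collection box, the cover is home and its tab is out. Handing in.

```bash
python3 -c "
from cell import r
print(r.close_job())"
```

```text
the job is handed in; nothing more can be done
None
```

I handed the job in at 50 s: the four packs present are in the collection box, and the cover is back in its frame with its tab out. The dishes and bottle were not touched. These come from camera and force readings; the hand-in call returned no verdict.

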